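# Clamp the printer's feed-roller unit

### The job

Seat the label printer's grey feed-roller unit on the two upright pegs of the service clamp, fully down and flat on its base, and let go of it. Then pump the clamp's two upright squeeze grips together again and again until the jaw's sprung pad meets the unit, and finish while still squeezing the grips, with the pad's spring about half squashed: enough to hold the unit firmly, never so far that it is crushed. Move the jaw only with the grips, not by pushing it, and leave everything else where it is.

Things in the scene. Friction and masses are not known exactly. Their poses are not given: they have to be found in the camera images.
- feed_unit: Loose grey plastic unit, 0.35 kg. Foot plate 50 (x) x 110 (y) x 12 mm with 14 mm round through holes at y = -40 and +40; on its middle a block 50 (x) x 46 (y) mm from 12 to 70 mm high, black roller in its top (to 80 mm). Origin: centre of underside, z up. Same when turned half round. Grip it across the 46 mm (closing along y, 50 to 60 mm up): the clamp's jaw and stop stand at its x faces.
- clamp: Bench clamp fixed to the table, 365 mm long, aluminium base 15 mm thick. Its bar runs along its x; the jaw closes to +x. Origin: on the table, midway between two pegs (10 mm thick, 22 mm high above the base, tapered tops) at y = -40 and +40. A seated unit has its x along the clamp's x, either way round. Fixed stop with sloped top, 50 wide, 95 high: face at x = +27, 2 mm from a centred unit.
- seat (a point): Top of the clamp's base (15 mm above the table), midway between the two pegs: the unit's origin goes here, with its holes over the pegs. Axes as the clamp.
- squeeze (a point): Midway between the two squeeze grips, 135 mm above the table, 185 mm from the seat along the clamp's -x; a good point to squeeze at. Axes as the clamp. The grips are black upright blades 40 mm wide (y), 10 thick, from 82 to 160 mm above the table; outer faces 66 mm apart open, 38 mm fully squeezed. Squeeze them together along the clamp's x. Housing below: top at 79 mm.
- rear_grip: The squeeze grip on the far side from the jaw: moves to the clamp's +x when squeezed. Origin: middle of its lower end, 82 mm above the table.
- front_grip: The squeeze grip on the jaw's side: moves to the clamp's -x when squeezed. Origin: middle of its lower end, 82 mm above the table.
- rear_travel (a joint): How far the rear grip is squeezed in, m: 0 open, 0.014 full. The grips are geared and move equally; a spring (4 to 5.5 N) opens them. A squeeze drives the jaw by a ratchet with 6 mm teeth (1 mm of grip = 1 mm of jaw, after up to 6 mm free travel): a full squeeze from fully open closes the jaw 8 to 14 mm the first time, then 12 mm. Opening the grips leaves the jaw where it is.
- jaw: Steel jaw carrier, 44 mm wide, and its toothed bar. Origin: centre of the pad's face when the pad is not squashed, 65 mm above the table. Do not push it by hand.
- jaw_travel (a joint): How far the jaw has closed, m (0 to 0.062). At 0 the face of the unsquashed pad is 44 mm from a unit centred on the pegs (46 mm once the unit is pushed against the stop). A 5 N brake holds the jaw: when the grips are let go the pad springs back to 3 mm of squash or less.
- pad: Black rubber-faced pad 44 x 44 x 8 mm on the jaw's spring, facing the seat. Origin: centre of its face.
- pad_squash (a joint): How far the pad's spring is squashed, m: 0 free, 0.015 solid; 1.6 N per mm, so half (7.5 mm) is 12 N on the unit and needs about 11 N from each finger. Free, there are 15 mm of air between the pad's plate and the jaw carrier; 7.5 mm at half squash. Above 12.5 mm (20 N) the unit is crushed.
- tape_roll: Bystander, to be left alone: roll of packing tape, 100 mm across, 48 mm high. Origin: underside.
- label_roll: Bystander, to be left alone: roll of labels, 80 mm across, 60 mm high. Origin: underside.
- carton: Bystander, to be left alone: small carton 90 x 130 x 60 mm. Origin: underside.
- screwdriver: Bystander, to be left alone: screwdriver, 160 mm long, lying. Origin: underside.
- marker: Bystander, to be left alone: marker pen, 120 mm long, lying. Origin: underside.
- scanner: Bystander, to be left alone: handheld scanner, 190 mm long, 32 mm high, lying. Origin: underside.
- spray_can: Bystander, to be left alone: can, 52 mm across, 120 mm high. Origin: underside.
Mind the look-alikes: they are no part of the job. Leave any orange look-alike of the feed_unit alone.

How it is judged:
By the outcome, as a careful person would: the job done as asked, in the order asked, and still so for the second after the job is handed in, while the arm keeps its last pose, push and grip.
It also fails if it takes over 61 s, if anything falls off the work surface, if the arm or the gripper's body presses on something with over 40 N, if the wrist force passes 120 N, or if a joint passes its speed limit or range.

### The arm

A 6-joint arm with a two-finger parallel gripper is mounted at the origin on the work surface. World frame = base frame: x ahead of the robot, y to its left, z up, the work surface at z = 0. Lengths are in m, angles in rad, forces in N, time in s.
With the tool pointing down it reaches from about 0.35 to 0.85 m from the base axis. Payload 8.1 kg.
Tool frame: the origin (TCP) lies between the finger pads; the fingertips stand 8 mm ahead of it and the grasp point (between the pads) lies 11 mm behind it (robot.tip_reach is the y of the fingertips in the tool frame, in m); y points along the fingers, z is the direction in which the jaws open and shut, and the axes are right-handed (so a half turn about y gives the same grasp; the last joint's range is limited). The gripper opens to 93 mm and grips with 3 to 60 N. Pads are 15 mm wide; open, the fingers measure 128 mm over their backs; the gripper's body (75 mm by 188 mm) begins 65 mm behind the grasp point.
Start: joints at [-1.237, 0.13, 1.488, -0, 1.523, -0.085], TCP at [0.244, -0.548, 0.227] pointing down, gripper open.
Joint ranges: [-2.96, 2.96], [-0.89, 2.26], [0.02, 2.5], [-1.34, 4.48], [0, 2.73], [-2.66, 2.66]. Speed limits (rad/s): [2.39, 2.39, 2.79, 3.14, 3.14, 3.14].

### API

Orientations are given as a rotation vector (axis times angle).
In Python, from plant import robot gives the robot as it stands.
- The arm moves only by the tool carry_out, never from a script. Its argument "increments" is a list of rows, each an object with "linear": the shift along the tool's x, y, z in m, a list of three; "yaw": the turn about the tool's y in rad. A call has 1 to 5 rows; each row is the pose to reach, as a shift and turn from the pose measured when the call began, along the tool's axes at that moment; what a row does not reach only later rows make up. A row lasts 1/8 s, in which the tool goes at most 62.5 mm and 10.7 degrees, less where a joint would pass 70% of its speed; a pose out of reach is approached as far as the arm can. A call with a gripper value outside its range is refused whole. "gripper" is the opening, from 0 (shut) to 1 (fully open), set as the call begins (left out, the last holds). The fingers move at their own pace and stop on an object; "newtons" is the grip in N (left out, the last holds). Time passes only in rows, so rows that repeat a pose let the fingers close. It gives the time, the measured TCP pose, the force and the opening at its end, in the units of the state.
- robot.read_state(): the state, without advancing time (a new reading comes with each control period).
- robot.read_camera(name): name is "scene" or "top"; returns the picture (420x560x3 uint8, blue, green, red); there is no depth.
- robot.camera_params(name): a dict with "fov_y" (degrees; the focal length in pixels is half the picture's height over the tangent of half this angle, whatever the lens; pixels are square), "cx", "cy" (the principal point, pixels), "k1" (the pictures are not rectified: a ray, as slopes to the right and down, at radius r is drawn at 1 + k1 r^2 times it, then the intrinsics apply), "R" (3x3) and "t" (3): a world point X has camera coordinates R X + t. Camera axes: x right, y down, z forward; pixel columns grow to the right and rows downward; lengths in m; the calibration is good to about 2 mm. A picture is of the moment at which its call begins. camera_params takes no time and is no camera call.
- robot.close_job(): hands the job in, once; it reports no verdict.
The state is a dict: "t": time; "q": joint angles; "dq": joint speeds; "joint_torque": joint torques, N m; "tool_pos": TCP position; "orientation": TCP orientation; "force": force on the tool from outside, world axes, zero at the start; "wrist_torque": the same for the moment, N m; "opening": finger opening in m.
Only numpy, scipy, OpenCV 4.12 (cv2) and the standard library are available. Lean on these libraries where they do the work, as an engineer would, in place of code of your own. Each camera call takes 0.05 s, during which the arm holds its last target.

## Working session

There is one attempt and no reset: what is moved stays moved. The work goes in short steps, Python scripts to look and compute and a tool call to move; the robot and the scene stay as the last step left them, time stands still between calls to the robot, and variables do not carry over. Pictures are saved under pics/ and viewed, and the job is handed in when it is done.

Besides the shell and the picture viewer there is one more tool, called after "Request:" as name(argument=value, ...) on one line, values as JSON. carry_out: Moves the arm, as the interface text tells. Its arguments: {"type":"object","properties":{"increments":{"type":"array","items":{"type":"object","properties":{"linear":{"type":"array","items":{"type":"number"}},"yaw":{"type":"number"}}}},"gripper":{"type":"number"},"newtons":{"type":"number"}},"required":["increments"]}

```bash
ls; mkdir -p pics
python3 - <<'E'
from plant import robot
import cv2
s=robot.read_state(); print({k:(v if not hasattr(v,'round') else v) for k,v in s.items()}); print(robot.tip_reach)
for n in("scene","top"):
    cv2.imwrite(f"pics/{n}0.png",robot.read_camera(n)); print(robot.camera_params(n))
E
```

```text
pics
{'t': 0.0, 'q': array([-1.23740118e+00,  1.31127189e-01,  1.48926789e+00,  6.02661553e-06,
        1.52297902e+00, -8.53933701e-02]), 'dq': array([-0.00150966,  0.00025083, -0.00016162, -0.00018913, -0.00046819,
       -0.00059963]), 'joint_torque': array([-1.16387178e-03, -5.59848368e+01, -4.91754198e+01,  7.70422281e-02,
        3.57594341e-02, -1.64083012e-04]), 'tool_pos': array([ 0.24384058, -0.54762411,  0.22561397]), 'orientation': array([-0.42322921,  1.99235454, -1.9887556 ]), 'force': array([ 0.11223349, -0.41269887,  0.66348226]), 'wrist_torque': array([ 0.00346568,  0.03546498, -0.03392735]), 'opening': 0.09311077069507093}
0.008
{'fov_y': 45.45265769874261, 'cx': 271.6878721089622, 'cy': 208.16313354767522, 'k1': -0.10047588042851296, 'R': array([[-0.70163454,  0.71252419, -0.00427286],
       [ 0.38812774,  0.37715321, -0.84089971],
       [-0.59754986, -0.59166269, -0.54117411]]), 't': array([ 0.39933165, -0.0959572 ,  1.86645038])}
{'fov_y': 44.566156971337236, 'cx': 281.44523668942816, 'cy': 192.17141319773856, 'k1': 0.02141439208961464, 'R': array([[-0.0159941 , -0.99967495, -0.01985381],
       [-0.99874142,  0.0169169 , -0.04721644],
       [ 0.04753696,  0.01907364, -0.99868736]]), 't': array([0.004614  , 0.55176928, 1.40801982])}
```

View pics/scene0.png

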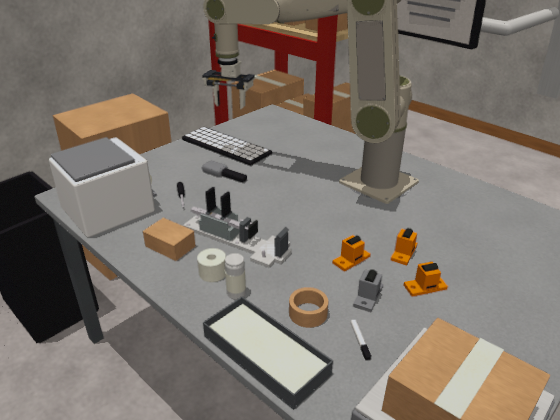

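View pics/top0.png

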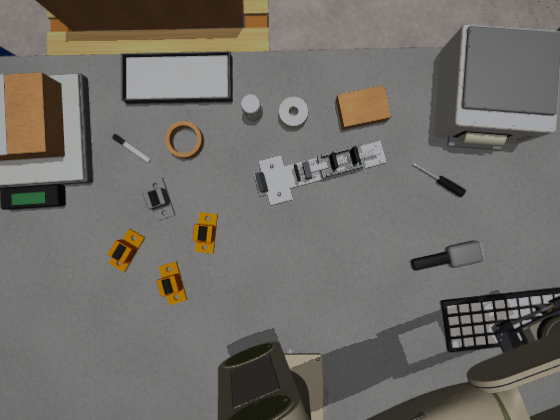

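The scene shows the grey unit at about (369,287). In the top view it is at about (158,199), with the clamp pegs near (267,160) and (281,198) and the grips near (337,160) and (355,156). I'll zoom in on these.

```bash
cat > h.py <<'E'
import numpy as np, cv2
from plant import robot
def cam(n):
    p=robot.camera_params(n); f=210/np.tan(np.radians(p['fov_y'])/2); return p,f
def proj(n,X):
    p,f=cam(n); c=np.atleast_2d(X)@np.array(p['R']).T+p['t']; s=c[:,:2]/c[:,2:]; r2=(s**2).sum(1,keepdims=True)
    return s*(1+p['k1']*r2)*f+[p['cx'],p['cy']]
def unproj(n,uv,z):
    p,f=cam(n); d=(np.atleast_2d(uv).astype(float)-[p['cx'],p['cy']])/f; s=d.copy()
    for _ in range(30): s=d/(1+p['k1']*(s**2).sum(1,keepdims=True))
    R=np.array(p['R']);C=-R.T@p['t']; w=np.c_[s,np.ones(len(s))]@R
    return C+w*((z-C[2])/w[:,2])[:,None]
def crop(img,x0,y0,w,h,k,name):
    cv2.imwrite(name,cv2.resize(img[y0:y0+h,x0:x0+w],None,fx=k,fy=k,interpolation=cv2.INTER_CUBIC))
E
python3 - <<'E'
from h import *
t=cv2.imread('pics/top0.png');s=cv2.imread('pics/scene0.png')
crop(t,245,130,150,85,5,'pics/t_cl.png')
crop(t,120,160,80,80,7,'pics/t_un.png')
crop(s,175,175,130,100,6,'pics/s_cl.png')
crop(s,335,240,80,80,7,'pics/s_un.png')
E
```

```text
(no output)
```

View pics/t_cl.png

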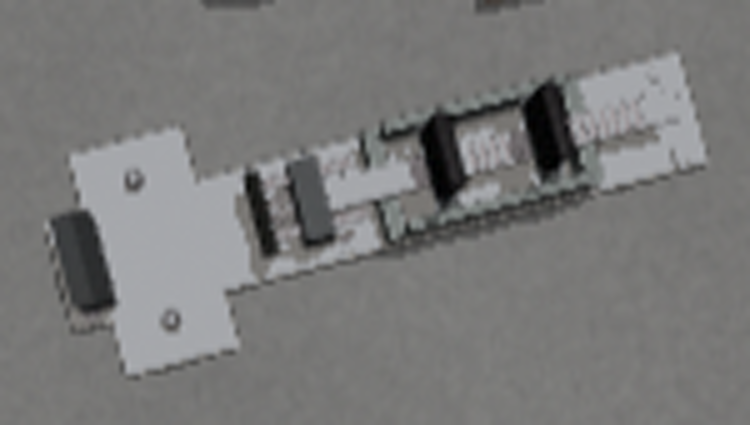

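View pics/t_un.png

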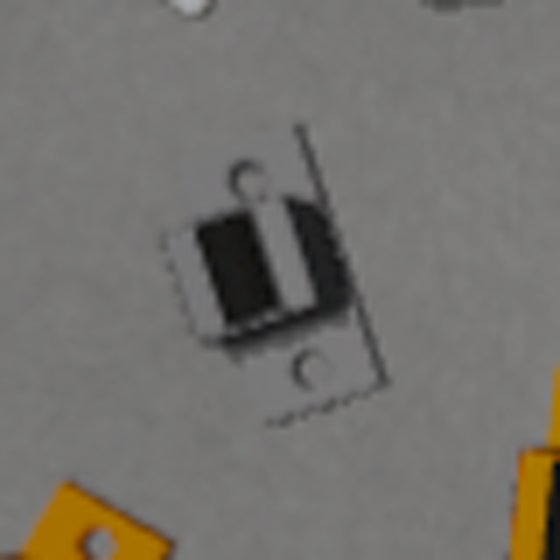

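View pics/s_cl.png

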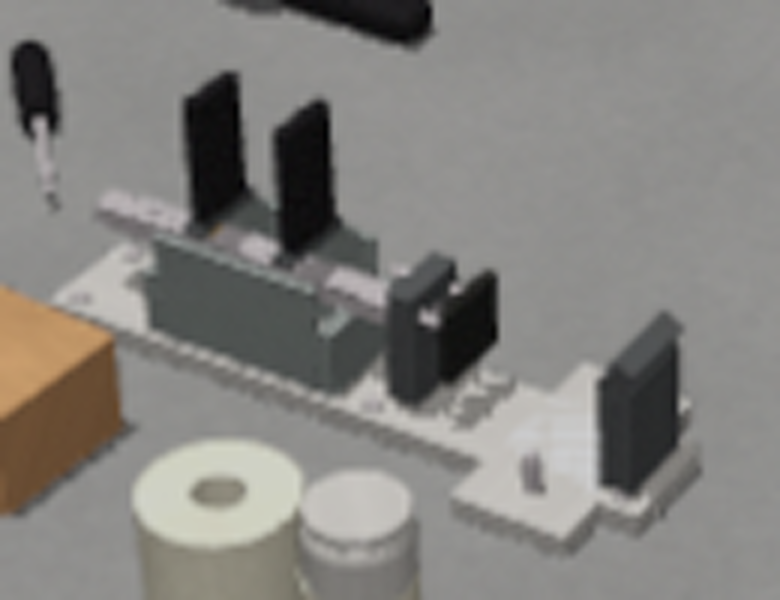

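View pics/s_un.png

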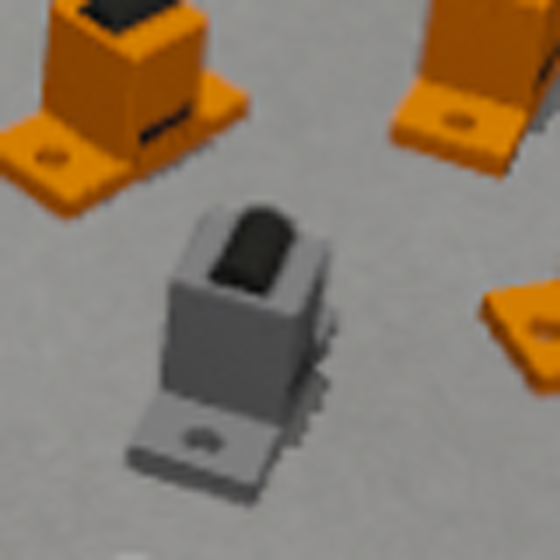

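Run:
```python
from h import *
def src(c,x0,y0,k): return np.array([[x0+(u+.5)/k-.5,y0+(v+.5)/k-.5] for u,v in c])
np.set_printoptions(precision=4,suppress=True)
pg=unproj('top',src([(134,179),(170,319)],245,130,5),.037); print('pegs',pg,np.linalg.norm(pg[0]-pg[1]),pg.mean(0))
pl=unproj('top',src([(70,155),(182,128),(240,348),(128,376)],245,130,5),.015); print('plate',pl.mean(0)); 
e=unproj('top',src([(680,53),(707,160)],245,130,5),.015);print('rear end',e.mean(0))
g=unproj('top',src([(436,116),(452,200),(530,88),(552,170)],245,130,5),.16);print('grips',g)
st=unproj('top',src([(78,210),(113,305)],245,130,5),.095);print('stop top',st)
hs=unproj('top',src([(249,181),(312,370)],120,160,7),.012);print('holes',hs,np.linalg.norm(hs[0]-hs[1]),hs.mean(0))
d=pg[0]-pg[1];print('clamp y angle',np.arctan2(d[1],d[0])); d=e.mean(0)-pg.mean(0);print('clamp -x angle',np.arctan2(d[1],d[0]),np.linalg.norm(d[:2]))
d=hs[0]-hs[1];print('unit y angle',np.arctan2(d[1],d[0]))
# scene
ps=unproj('scene',src([(532,455)],175,175,6),.037);print('scene near peg',ps)
hs=unproj('scene',src([(203,440)],335,240,7),.012);print('scene unit near hole',hs)
```

```text
pegs [[0.6244 0.0214 0.037 ]
 [0.5474 0.0029 0.037 ]] 0.07913962962278785 [0.5859 0.0121 0.037 ]
plate [0.586  0.0112 0.015 ]
rear end [ 0.6612 -0.2881  0.015 ]
grips [[ 0.6408 -0.1342  0.16  ]
 [ 0.5987 -0.1413  0.16  ]
 [ 0.6539 -0.1812  0.16  ]
 [ 0.6127 -0.1911  0.16  ]]
stop top [[0.6028 0.0488 0.095 ]
 [0.5526 0.0311 0.095 ]]
holes [[0.5766 0.3473 0.012 ]
 [0.501  0.3225 0.012 ]] 0.07956116402162837 [0.5388 0.3349 0.012 ]
clamp y angle 0.23570809616367408
clamp -x angle -1.3249557360549968 0.3095232683882039
unit y angle 0.316497501594788
scene near peg [[0.6249 0.0206 0.037 ]]
scene unit near hole [[0.5761 0.3464 0.012 ]]
```

```bash
cat >> h.py <<'E'
def T(xy,yaw,P,z0=0):
    P=np.atleast_2d(P).astype(float);c,s=np.cos(yaw),np.sin(yaw)
    return np.c_[xy[0]+c*P[:,0]-s*P[:,1],xy[1]+s*P[:,0]+c*P[:,1],P[:,2]+z0]
def box(x0,x1,y0,y1,z0,z1):
    p=np.array([[x,y,z] for z in(z0,z1) for x,y in((x0,y0),(x1,y0),(x1,y1),(x0,y1))])
    e=[(0,1),(1,2),(2,3),(3,0),(4,5),(5,6),(6,7),(7,4),(0,4),(1,5),(2,6),(3,7)]
    return [np.array([p[a],p[b]]) for a,b in e]
def circ(x,y,z,r):
    a=np.linspace(0,2*np.pi,25);return [np.c_[x+r*np.cos(a),y+r*np.sin(a),0*a+z]]
UNIT=box(-.025,.025,-.055,.055,0,.012)+box(-.025,.025,-.023,.023,.012,.07)+circ(0,.04,.012,.007)+circ(0,-.04,.012,.007)
def CLAMP(rt=0,jt=0,sq=0):
    L=circ(0,.04,.037,.003)+circ(0,-.04,.037,.003)+circ(0,.04,.015,.005)+circ(0,-.04,.015,.005)
    L+=box(.027,.042,-.025,.025,.015,.095)
    for s,o in((1,-.152-rt),(-1,-.218+rt)):
        a,b=sorted((o,o-s*.01));L+=box(a,b,-.02,.02,.082,.16)
    f=-.069+jt
    L+=box(f-.008-sq,f-sq,-.022,.022,.043,.087)
    return L
def overlay(img,cam,segs,x0,y0,w,h,k,name,col=(0,255,0)):
    im=cv2.resize(img[y0:y0+h,x0:x0+w],None,fx=k,fy=k,interpolation=cv2.INTER_CUBIC)
    for s in segs:
        q=(proj(cam,s)-[x0,y0]+.5)*k-.5
        cv2.polylines(im,[np.round(q*8).astype(np.int32)],False,col,1,cv2.LINE_AA,3)
    cv2.imwrite(name,im)
def place(segs,xy,yaw,z0=0): return [T(xy,yaw,s,z0) for s in segs]
def pose():
    s=robot.read_state();R,_=cv2.Rodrigues(np.array(s['orientation'],float));return s,np.array(s['tool_pos']),R
def plan(target,zang):
    """shift in tool axes + yaw about tool y so tool z points at heading zang (mod pi)"""
    s,p,R=pose(); print('t',round(s['t'],2),'p',p.round(4),'open',round(s['opening'],4),'F',np.round(s['force'],1),'q',np.round(s['q'],2))
    print('axes x',R[:,0].round(3),'y',R[:,1].round(3),'z',R[:,2].round(3))
    cur=np.arctan2(R[1,2],R[0,2]); 
    for k in(-1,0,1,2):
        d=zang-cur+k*np.pi
        if abs(d)<np.pi: print('yaw',round(-d,4),'(deg %.1f)'%np.degrees(-d),'-> q6 by ',round(-d,3))
    print('shift',(R.T@(np.array(target)-p)).round(4),'dist',np.linalg.norm(np.array(target)-p).round(3))
E
python3 - <<'E'
from h import *
t=cv2.imread('pics/top0.png');s=cv2.imread('pics/scene0.png')
S=place(CLAMP(),(.586,.0118),1.813)
overlay(t,'top',S,245,130,150,85,5,'pics/o1.png');overlay(s,'scene',S,175,175,130,100,6,'pics/o2.png')
U=place(UNIT,(.5388,.3347),.3165-np.pi/2)
overlay(t,'top',U,120,160,80,80,7,'pics/o3.png');overlay(s,'scene',U,335,240,80,80,7,'pics/o4.png')
print(unproj('top',[[251,98]],.12))
plan((.5388,.3347,.12),.3165)
E
```

```text
[[0.79193796 0.06836862 0.12      ]]
t 0.1 p [ 0.2438 -0.5477  0.2257] open 0.0929 F [-0.   0.2 -0. ] q [-1.24  0.13  1.49 -0.    1.52 -0.09]
axes x [-0.914 -0.407 -0.   ] y [-0.001  0.002 -1.   ] z [ 0.407 -0.914 -0.002]
yaw 1.6731 (deg 95.9) -> q6 by  1.673
yaw -1.4685 (deg -84.1) -> q6 by  -1.469
shift [-0.6283  0.1069 -0.686 ] dist 0.936
```

View pics/o1.png

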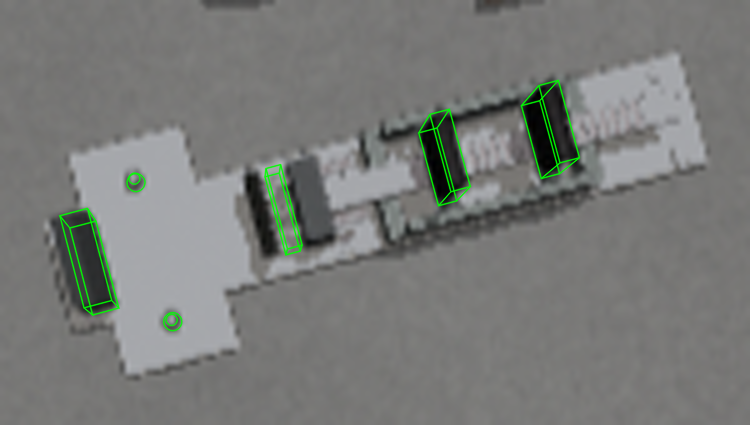

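View pics/o2.png

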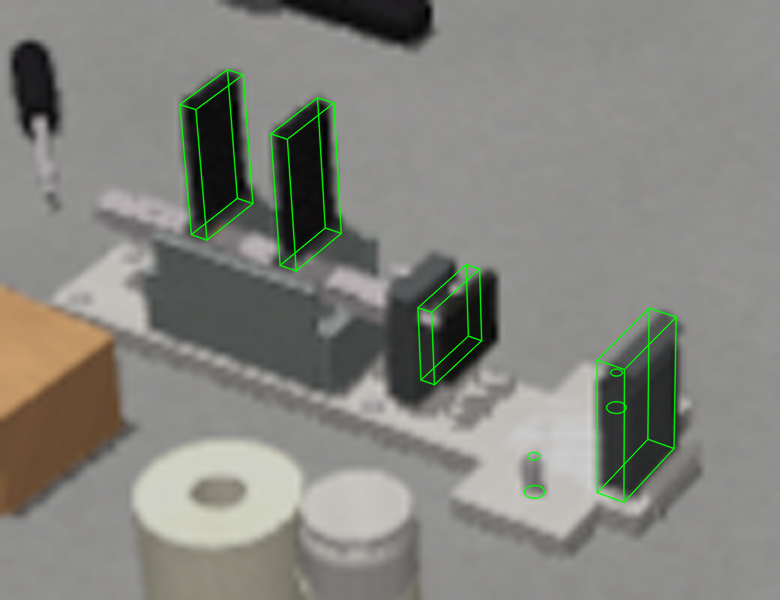

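View pics/o3.png

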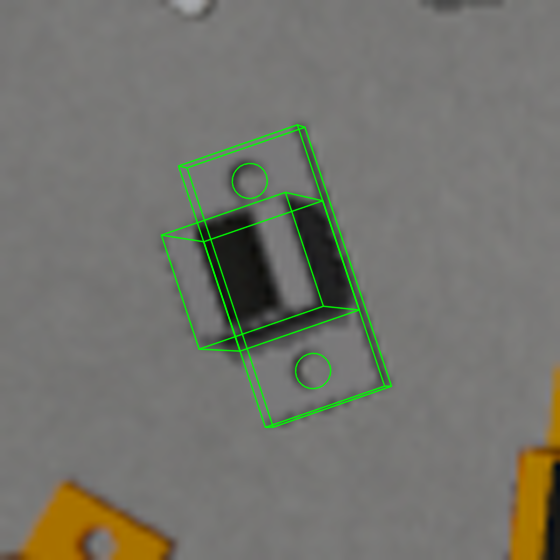

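View pics/o4.png

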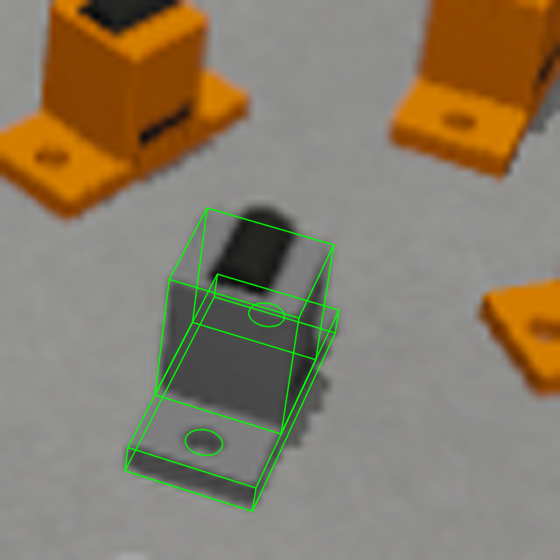

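The overlays fit the grey unit and the clamp to within 1–2 px in both views. The jaw already starts about 10 mm closed. I'll move to the unit now.

Request:
carry_out(increments=[{"linear": [-0.04,0,-0.044],"yaw": -0.15},{"linear": [-0.08,0,-0.088],"yaw": -0.3},{"linear": [-0.12,0,-0.132],"yaw": -0.45},{"linear": [-0.16,0,-0.175],"yaw": -0.6},{"linear": [-0.2,0,-0.219],"yaw": -0.75}], gripper=1)

```text
t: 0.72
tool_pos: [0.3376, -0.2643, 0.2257]
orientation: [-0.994, 1.497, -1.494]
force: [1.0, 0.2, 1.0]
opening: 0.0933
```

Run:
```python
from h import *
plan((.5388,.3347,.2),.3165)
```

```text
t 0.72 p [ 0.3376 -0.2643  0.2257] open 0.0933 F [1.  0.2 1. ] q [-0.78 -0.35  1.93  0.    1.56 -0.39]
axes x [-0.387 -0.922 -0.002] y [-0.001  0.002 -1.   ] z [ 0.922 -0.387 -0.001]
yaw 2.4276 (deg 139.1) -> q6 by  2.428
yaw -0.714 (deg -40.9) -> q6 by  -0.714
shift [-0.6302  0.0267 -0.0464] dist 0.632
```

Request:
carry_out(increments=[{"linear": [-0.06,0,-0.004],"yaw": -0.14},{"linear": [-0.12,0,-0.009],"yaw": -0.28},{"linear": [-0.18,0,-0.013],"yaw": -0.42},{"linear": [-0.24,0,-0.018],"yaw": -0.56},{"linear": [-0.3,0,-0.022],"yaw": -0.7}])

```text
t: 1.35
tool_pos: [0.4336, 0.0228, 0.2261]
orientation: [-1.338, 0.981, -0.979]
force: [0.7, -0.7, 0.1]
opening: 0.0933
```

Run:
```python
from h import *
plan((.5388,.3347,.13),.3165)
```

```text
t 1.35 p [0.4336 0.0228 0.2261] open 0.0933 F [ 0.7 -0.7  0.1] q [-0.07 -0.33  1.92  0.    1.55 -0.37]
axes x [ 0.302 -0.953 -0.002] y [-0.     0.002 -1.   ] z [0.953 0.302 0.   ]
yaw 3.1322 (deg 179.5) -> q6 by  3.132
yaw -0.0094 (deg -0.5) -> q6 by  -0.009
shift [-0.2654  0.0966  0.1946] dist 0.343
```

Request:
carry_out(increments=[{"linear": [-0.047,0,0.035],"yaw": -0.01},{"linear": [-0.094,0,0.07],"yaw": -0.01},{"linear": [-0.141,0.02,0.105],"yaw": -0.01},{"linear": [-0.188,0.04,0.14],"yaw": -0.01},{"linear": [-0.235,0.06,0.172],"yaw": -0.01}])

```text
t: 1.98
tool_pos: [0.5267, 0.3008, 0.1655]
orientation: [-1.342, 0.973, -0.971]
force: [1.0, -0.0, -0.1]
opening: 0.0928
```

Run:
```python
from h import *
plan((.5388,.3347,.13),.3165)
```

```text
t 1.98 p [0.5267 0.3008 0.1655] open 0.0928 F [ 1.  -0.  -0.1] q [0.43 0.18 1.54 0.   1.42 0.12]
axes x [ 0.312 -0.95  -0.002] y [-0.     0.001 -1.   ] z [0.95  0.312 0.   ]
yaw 0.0009 (deg 0.0) -> q6 by  0.001
yaw -3.1407 (deg -180.0) -> q6 by  -3.141
shift [-0.0284  0.0355  0.0221] dist 0.051
```

Request:
carry_out(increments=[{"linear": [-0.0284,0.03,0.0221],"yaw": 0},{"linear": [-0.0284,0.06,0.0221],"yaw": 0},{"linear": [-0.0284,0.085,0.0221],"yaw": 0},{"linear": [-0.0284,0.108,0.0221],"yaw": 0},{"linear": [-0.0284,0.1215,0.0221],"yaw": 0}])

```text
t: 2.6
tool_pos: [0.5376, 0.3343, 0.0419]
orientation: [-1.345, 0.975, -0.97]
force: [-0.9, -0.0, 0.3]
opening: 0.0931
```

Run:
```python
from h import *
plan((.5388,.3347,.044),.3165)
for n,c in(("top",(120,150,100,80,7)),("scene",(320,200,110,110,5))):
    crop(robot.read_camera(n),*c,f"pics/g_{n}.png")
```

```text
t 2.6 p [0.5376 0.3343 0.0419] open 0.0931 F [-0.9 -0.   0.3] q [0.47 0.37 1.55 0.   1.22 0.16]
axes x [ 0.312 -0.95  -0.001] y [-0.003  0.    -1.   ] z [ 0.95   0.312 -0.003]
yaw 0.0009 (deg 0.1) -> q6 by  0.001
yaw -3.1407 (deg -179.9) -> q6 by  -3.141
shift [-0.     -0.0021  0.0013] dist 0.002
```

View pics/g_scene.png

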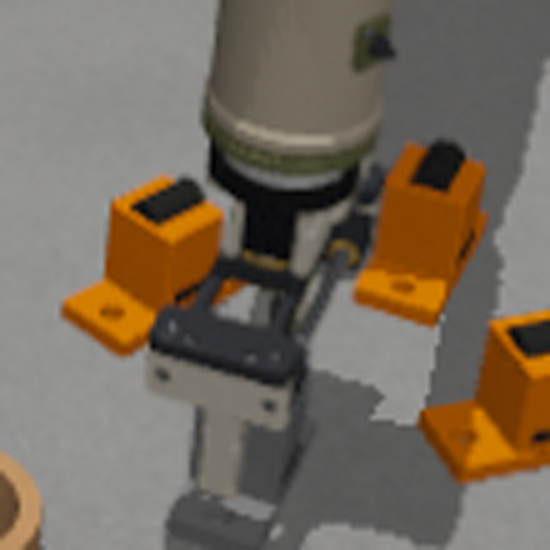

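View pics/g_top.png

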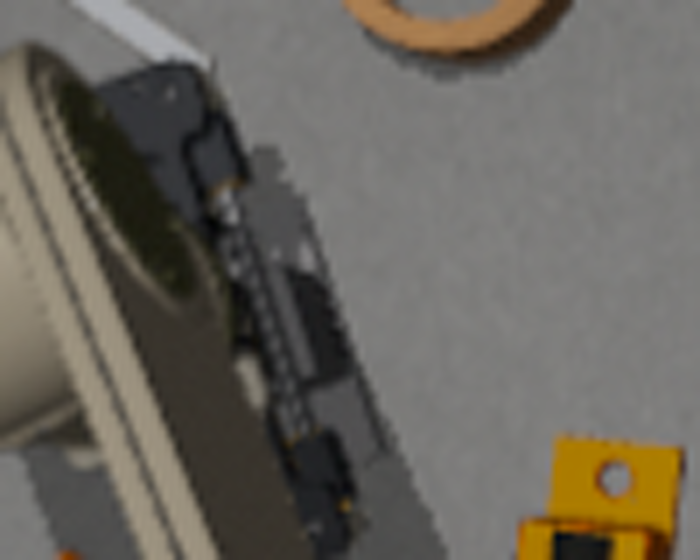

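The fingers straddle the grey unit. I'll correct by 2 mm and close.

Request:
carry_out(increments=[{"linear": [0,-0.002,0.0013],"yaw": 0},{"linear": [0,-0.002,0.0013],"yaw": 0},{"linear": [0,-0.002,0.0013],"yaw": 0},{"linear": [0,-0.002,0.0013],"yaw": 0},{"linear": [0,-0.002,0.0013],"yaw": 0}], gripper=0.3, newtons=25)

```text
t: 3.32
tool_pos: [0.5387, 0.3345, 0.044]
orientation: [-1.345, 0.975, -0.97]
force: [2.7, 1.3, 0.0]
opening: 0.0478
```

Request:
carry_out(increments=[{"linear": [0,0,0],"yaw": 0},{"linear": [0,0,0],"yaw": 0}])

```text
t: 3.58
tool_pos: [0.5387, 0.3345, 0.044]
orientation: [-1.345, 0.975, -0.971]
force: [0.3, 0.3, -0.5]
opening: 0.046
```

Run:
```python
from h import *
plan((.5388,.3347,.18),.3165)
```

```text
t 3.58 p [0.5387 0.3345 0.044 ] open 0.046 F [ 0.3  0.3 -0.5] q [0.47 0.37 1.55 0.   1.22 0.16]
axes x [ 0.312 -0.95  -0.001] y [-0.003 -0.    -1.   ] z [ 0.95   0.312 -0.003]
yaw 0.0008 (deg 0.0) -> q6 by  0.001
yaw -3.1408 (deg -180.0) -> q6 by  -3.141
shift [-0.0003 -0.136  -0.0003] dist 0.136
```

Request:
carry_out(increments=[{"linear": [0,-0.03,0],"yaw": 0},{"linear": [0,-0.075,0],"yaw": 0},{"linear": [0,-0.12,0],"yaw": 0},{"linear": [0.03,-0.13,0],"yaw": 0.015},{"linear": [0.08,-0.135,0],"yaw": 0.03}])

```text
t: 4.2
tool_pos: [0.5641, 0.2592, 0.1799]
orientation: [-1.333, 0.995, -0.992]
force: [1.5, -0.3, -3.5]
opening: 0.0461
```

Run:
```python
from h import *
plan((.586,.0111,.17),.242)
```

```text
t 4.2 p [0.5641 0.2592 0.1799] open 0.0461 F [ 1.5 -0.3 -3.5] q [0.35 0.21 1.48 0.   1.45 0.06]
axes x [ 0.286 -0.958 -0.001] y [-0.002  0.001 -1.   ] z [ 0.958  0.286 -0.002]
yaw 0.0476 (deg 2.7) -> q6 by  0.048
yaw -3.094 (deg -177.3) -> q6 by  -3.094
shift [ 0.244   0.0097 -0.0498] dist 0.249
```

Request:
carry_out(increments=[{"linear": [0.05,0,-0.01],"yaw": 0.01},{"linear": [0.1,0,-0.02],"yaw": 0.02},{"linear": [0.15,0,-0.03],"yaw": 0.03},{"linear": [0.2,0,-0.04],"yaw": 0.045},{"linear": [0.235,0.005,-0.048],"yaw": 0.0476}])

```text
t: 4.82
tool_pos: [0.585, 0.018, 0.1745]
orientation: [-1.315, 1.032, -1.029]
force: [-0.7, 0.1, -3.0]
opening: 0.0461
```

Request:
carry_out(increments=[{"linear": [0.009,0.003,-0.001],"yaw": 0},{"linear": [0.009,0.003,-0.001],"yaw": 0}])

```text
t: 5.08
tool_pos: [0.5856, 0.0088, 0.1706]
orientation: [-1.315, 1.035, -1.028]
force: [0.0, 0.4, -3.3]
opening: 0.0458
```

Run:
```python
from h import *
plan((.586,.0111,.17),.242)
s,p,R=pose()
yaw=np.arctan2(R[1,2],R[0,2])
b=p[2]-.044
I={n:robot.read_camera(n) for n in("top","scene")}
U=place(UNIT,p[:2]+[.0001,.0002],yaw-np.pi/2,b)
overlay(I['top'],'top',U,230,120,120,90,6,'pics/a_t.png');overlay(I['scene'],'scene',U,220,160,100,100,6,'pics/a_s.png')
```

```text
t 5.08 p [0.5856 0.0088 0.1706] open 0.0458 F [ 0.   0.4 -3.3] q [-0.07  0.13  1.59  0.    1.42 -0.31]
axes x [ 0.237 -0.971 -0.002] y [-0.004  0.001 -1.   ] z [ 0.971  0.237 -0.004]
yaw 3.1389 (deg 179.8) -> q6 by  3.139
yaw -0.0027 (deg -0.2) -> q6 by  -0.003
shift [-0.0021  0.0006  0.001 ] dist 0.002
```

View pics/a_t.png

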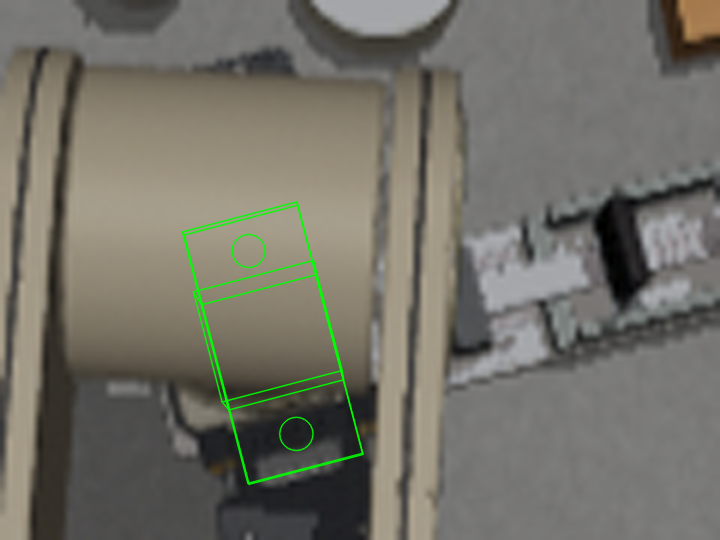

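View pics/a_s.png

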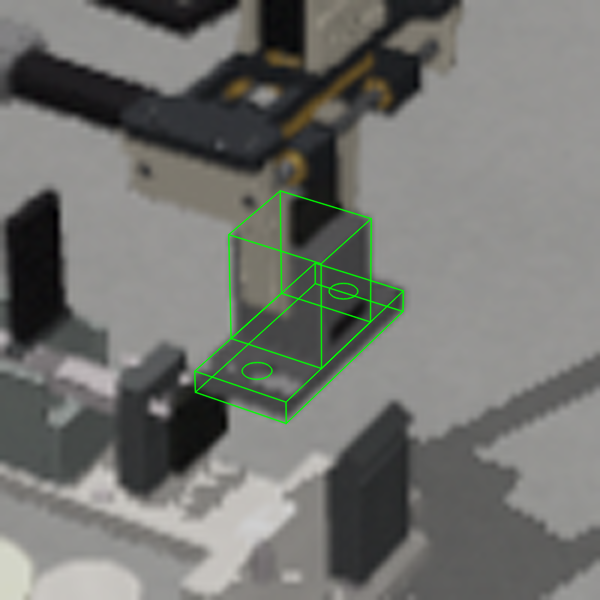

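The held unit matches the overlay and hangs level, with its holes above the pegs. I'll lower it to just above the peg tops.

Request:
carry_out(increments=[{"linear": [-0.0021,0,0.001],"yaw": -0.003},{"linear": [-0.0022,0.025,0.0012],"yaw": -0.003},{"linear": [-0.0022,0.05,0.0012],"yaw": -0.003},{"linear": [-0.0022,0.07,0.0013],"yaw": -0.003},{"linear": [-0.0022,0.084,0.0014],"yaw": -0.003}])

```text
t: 5.8
tool_pos: [0.5884, 0.0107, 0.0912]
orientation: [-1.318, 1.024, -1.03]
force: [-10.9, -15.2, 24.0]
opening: 0.0455
```

Request:
carry_out(increments=[{"linear": [0,0,0],"yaw": 0}])

```text
t: 5.92
tool_pos: [0.5888, 0.0111, 0.0917]
orientation: [-1.318, 1.023, -1.03]
force: [-0.8, -0.2, -2.4]
opening: 0.0459
```

Run:
```python
from h import *
plan((.586,.0111,.059),.242)
s,p,R=pose()
yaw=np.arctan2(R[1,2],R[0,2])
b=p[2]-.044
I={n:robot.read_camera(n) for n in("top","scene")}
U=place(UNIT,p[:2]+[.0001,.0002],yaw-np.pi/2,b)
overlay(I['scene'],'scene',U,220,180,100,100,6,'pics/b_s.png')
crop(I['top'],230,120,120,90,6,'pics/b_t.png')
```

```text
t 5.92 p [0.5888 0.0111 0.0917] open 0.0459 F [-0.8 -0.2 -2.4] q [-0.07  0.2   1.66 -0.    1.28 -0.31]
axes x [ 0.244 -0.97   0.005] y [ 0.002 -0.005 -1.   ] z [0.97  0.244 0.001]
yaw 0.0043 (deg 0.2) -> q6 by  0.004
yaw -3.1373 (deg -179.8) -> q6 by  -3.137
shift [-0.0008  0.0327 -0.0027] dist 0.033
```

View pics/b_s.png

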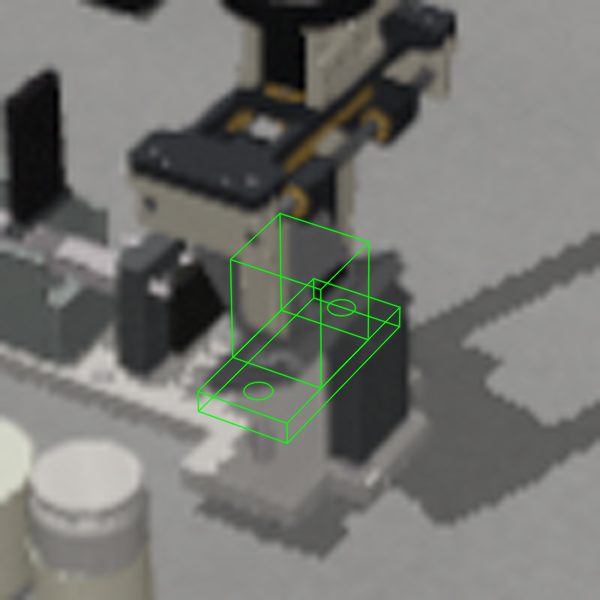

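View pics/b_t.png

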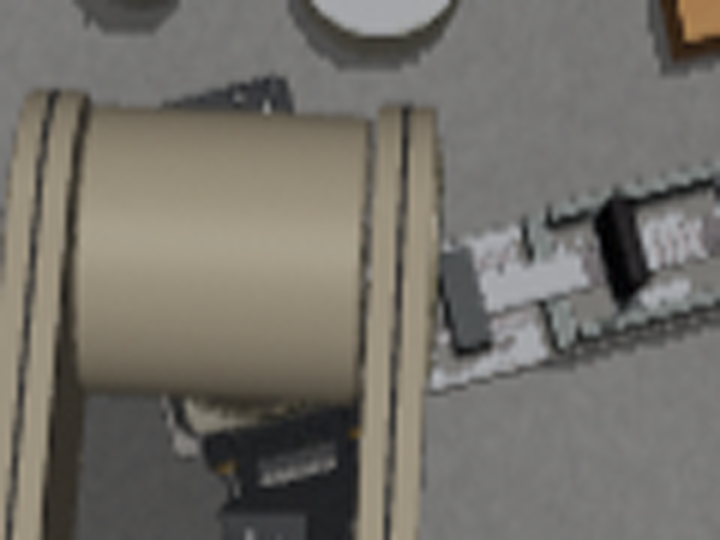

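Run:
```python
from h import *
I=robot.read_camera("scene")
cv2.imwrite('pics/b_full.png',I)
im=I[195:270,240:310]
im=cv2.convertScaleAbs(im,alpha=1.8,beta=-60)
cv2.imwrite('pics/b_z.png',cv2.resize(im,None,fx=8,fy=8,interpolation=cv2.INTER_CUBIC))
s,p,R=pose();print(p,s['force'],s['wrist_torque'])
```

```text
[0.58881531 0.01169297 0.09165981] [ 0.04396773 -1.01630782 -0.88086345] [-0.15819704 -0.19931379 -0.00928899]
```

View pics/b_z.png

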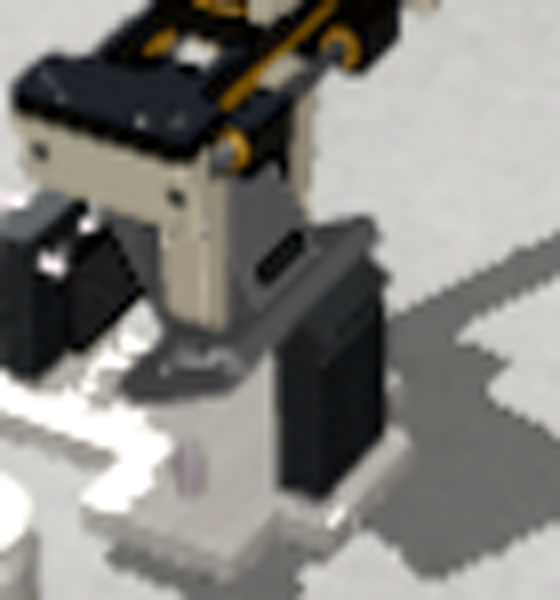

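The foot caught on top of the fixed stop, and the unit tipped and slid up in the fingers. I'll raise it and look.

Request:
carry_out(increments=[{"linear": [0.004,-0.02,-0.002],"yaw": 0},{"linear": [0.006,-0.05,-0.002],"yaw": 0},{"linear": [0.006,-0.085,-0.002],"yaw": 0},{"linear": [0.006,-0.085,-0.002],"yaw": 0}])

```text
t: 6.58
tool_pos: [0.5908, 0.0058, 0.1815]
orientation: [-1.313, 1.017, -1.033]
force: [0.2, 0.9, -2.3]
opening: 0.0461
```

Run:
```python
from h import *
plan((.43,0.0,.17),.242)
I=robot.read_camera("scene")
im=I[160:270,220:310]
im=cv2.convertScaleAbs(im,alpha=1.6,beta=-40)
cv2.imwrite('pics/c_z.png',cv2.resize(im,None,fx=6,fy=6,interpolation=cv2.INTER_CUBIC)[:600])
```

```text
t 6.58 p [0.5908 0.0058 0.1815] open 0.0461 F [ 0.2  0.9 -2.3] q [-0.08  0.12  1.58 -0.    1.43 -0.32]
axes x [ 0.244 -0.97   0.006] y [ 0.01  -0.004 -1.   ] z [0.97  0.244 0.008]
yaw 0.0049 (deg 0.3) -> q6 by  0.005
yaw -3.1367 (deg -179.7) -> q6 by  -3.137
shift [-0.0338  0.01   -0.1574] dist 0.161
```

View pics/c_z.png

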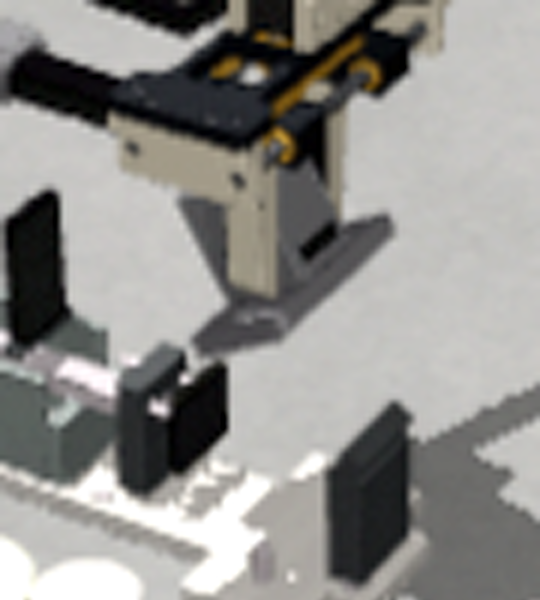

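The unit is held but tipped about 35–40°. I'll fit its pose in the hand so I can set it level on bare table.

```bash
cat >> h.py <<'E'
def tilted(th,dx,dz,segs=None,com=False):
    """unit in hand: rotation th about tool z(closing) axis at grasp point; (dx,dz) grasp point in unit frame offset from (0,.055)"""
    s,p,R=pose(); g=p-R[:,1]*.011
    cx=-R[:,0]; cy=R[:,2]  # clamp-like x ; closing axis
    up=-R[:,1]; out=[]
    for q in (segs or UNIT):
        x=q[:,0]-dx; z=q[:,2]-.055-dz
        X=x*np.cos(th)-z*np.sin(th); Z=x*np.sin(th)+z*np.cos(th)
        out.append(g+np.outer(X,cx)+np.outer(Z,up)+np.outer(q[:,1],cy))
    return out
E
python3 - <<'E'
from h import *
I=cv2.convertScaleAbs(robot.read_camera("scene"),alpha=1.6,beta=-40)
cv2.imwrite('pics/c_raw.png',I)
for i,(th,dx,dz) in enumerate([(.65,0,0),(.65,0,-.012)]):
    S=tilted(th,dx,dz); print(min(s[:,2].min() for s in S))
    overlay(I,'scene',S,220,160,90,95,6,f'pics/d{i}.png')
a=cv2.imread('pics/d0.png');b=cv2.imread('pics/d1.png');cv2.imwrite('pics/d.png',cv2.resize(np.hstack([a,b]),(800,422)))
E
```

```text
0.12861264090735533
0.13819436793071355
```

View pics/d.png

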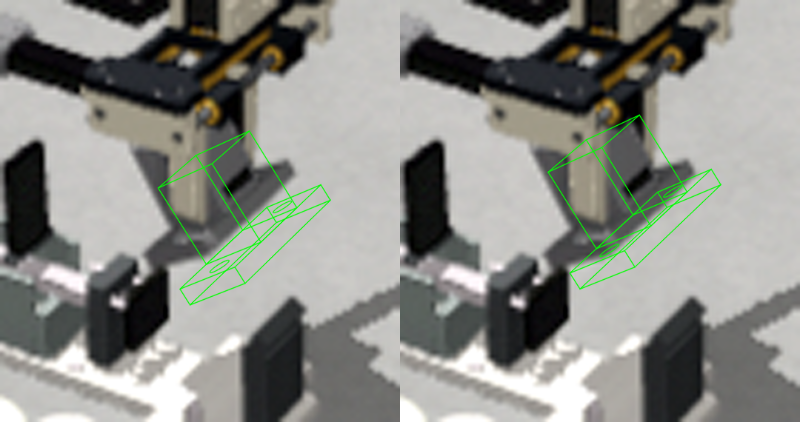

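```bash
cat > fit.py <<'E'
from h import *
import sys
I=cv2.imread('pics/c_raw.png')
ims=[]
for a in sys.argv[2:]:
    th,dx,dz=map(float,a.split(','))
    S=tilted(th,dx,dz); print(a,min(s[:,2].min() for s in S))
    overlay(I,'scene',S,235,175,60,60,7,'pics/_.png');ims.append(cv2.imread('pics/_.png'))
cv2.imwrite(sys.argv[1],cv2.resize(np.hstack(ims),None,fx=.63,fy=.63) if len(ims)>1 else ims[0])
E
python3 fit.py pics/e.png .6,.008,-.025 .6,.004,-.03 .5,.01,-.028
```

```text
.6,.008,-.025 0.1442274329289006
.6,.004,-.03 0.15061072661479166
.5,.01,-.028 0.14717570172211694
```

View pics/e.png

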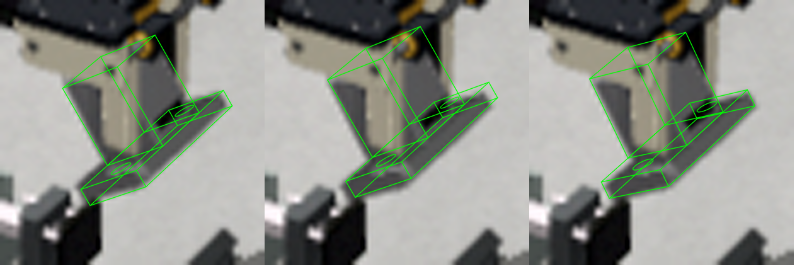

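The fit is a tilt of about 0.55 rad, with the grasp about 29 mm up the block. Pressing its low edge onto the table will level it, so I'll move to bare table at about (0.43, 0).

Request:
carry_out(increments=[{"linear": [-0.01,0,-0.04],"yaw": 0},{"linear": [-0.02,0.01,-0.09],"yaw": 0},{"linear": [-0.03,0.05,-0.14],"yaw": 0},{"linear": [-0.034,0.09,-0.157],"yaw": 0},{"linear": [-0.034,0.13,-0.157],"yaw": 0}])

```text
t: 7.3
tool_pos: [0.4247, 0.0003, 0.0431]
orientation: [-1.319, 1.025, -1.027]
force: [0.8, 0.4, -3.4]
opening: 0.0458
```

Request:
carry_out(increments=[{"linear": [0,0.006,0],"yaw": 0},{"linear": [0,0.012,0],"yaw": 0},{"linear": [0,0.018,0],"yaw": 0},{"linear": [0,0.024,0],"yaw": 0}], newtons=10)

```text
t: 7.8
tool_pos: [0.4252, 0.0029, 0.0214]
orientation: [-1.315, 1.027, -1.024]
force: [-8.7, 14.4, 19.7]
opening: 0.0457
```

Run:
```python
from h import *
plan((.43,0.0,.024),.242)
I=robot.read_camera("scene")
im=I[210:310,270:360]
im=cv2.convertScaleAbs(im,alpha=1.6,beta=-40)
cv2.imwrite('pics/f_z.png',cv2.resize(im,None,fx=6,fy=6,interpolation=cv2.INTER_CUBIC)[:600])
```

```text
t 7.8 p [0.4252 0.0029 0.0214] open 0.0457 F [-8.7 14.4 19.7] q [-0.12 -0.14  2.15  0.    1.13 -0.36]
axes x [ 0.244 -0.97  -0.002] y [-0.001  0.002 -1.   ] z [ 0.97   0.244 -0.001]
yaw 0.0048 (deg 0.3) -> q6 by  0.005
yaw -3.1368 (deg -179.7) -> q6 by  -3.137
shift [ 0.004  -0.0026  0.004 ] dist 0.006
```

View pics/f_z.png

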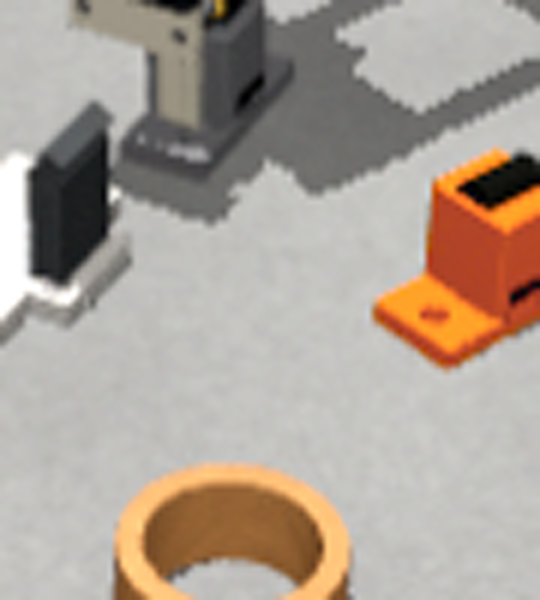

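Request:
carry_out(increments=[{"linear": [0,-0.002,0],"yaw": 0},{"linear": [0,-0.003,0],"yaw": 0},{"linear": [0,-0.003,0],"yaw": 0},{"linear": [0,-0.003,0],"yaw": 0},{"linear": [0,-0.003,0],"yaw": 0}], gripper=0.8)

```text
t: 8.48
tool_pos: [0.4252, 0.0026, 0.0235]
orientation: [-1.316, 1.027, -1.024]
force: [-0.3, -0.1, 0.3]
opening: 0.0742
```

Request:
carry_out(increments=[{"linear": [0,-0.03,0],"yaw": 0},{"linear": [0,-0.08,0],"yaw": 0},{"linear": [0,-0.13,0],"yaw": 0},{"linear": [0.05,-0.15,0],"yaw": 0},{"linear": [0.1,-0.15,0],"yaw": 0}])

```text
t: 9.1
tool_pos: [0.4516, -0.0959, 0.1762]
orientation: [-1.314, 1.021, -1.027]
force: [1.3, 0.0, -0.7]
opening: 0.0744
```

Run:
```python
from h import *
I=robot.read_camera("scene");J=robot.read_camera("top")
cv2.imwrite('pics/g0.png',I);cv2.imwrite('pics/g1.png',J)
crop(cv2.convertScaleAbs(I,alpha=1.6,beta=-40),265,185,60,65,8,'pics/h0.png')
crop(cv2.convertScaleAbs(J,alpha=1.6,beta=-40),225,200,100,80,7,'pics/h1.png')
```

```text
(no output)
```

View pics/h0.png

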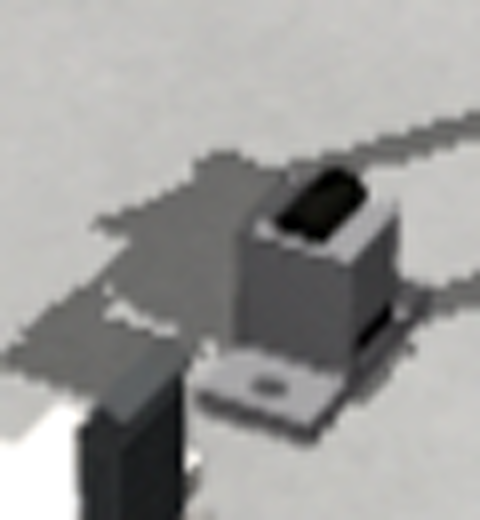

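View pics/h1.png

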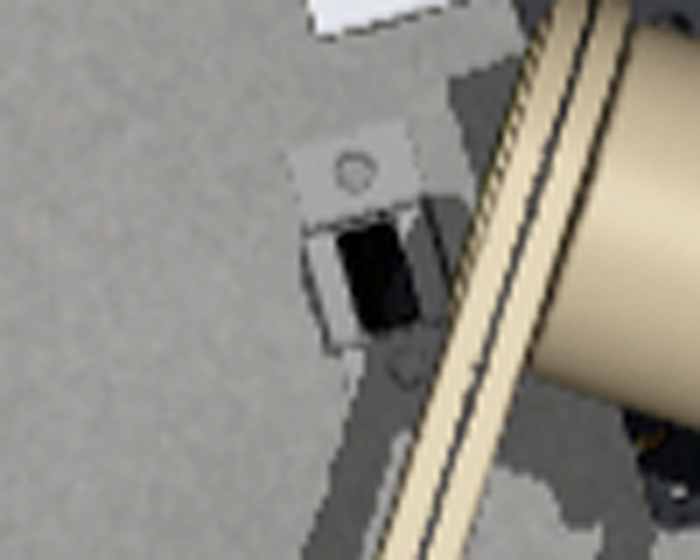

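The unit stands level on the table, with its holes at (355,172) and (407,368) in the top crop. I'll measure it.

Run:
```python
from h import *
def src(c,x0,y0,k): return np.array([[x0+(u+.5)/k-.5,y0+(v+.5)/k-.5] for u,v in c])
hs=unproj('top',src([(355,172),(407,368)],225,200,7),.012);d=hs[0]-hs[1]
print(hs,np.linalg.norm(d),hs.mean(0),np.arctan2(d[1],d[0])); c=hs.mean(0)[:2];a=np.arctan2(d[1],d[0])
print(unproj('scene',src([(270,386)],265,185,8),.012))
I=cv2.imread('pics/g0.png');J=cv2.imread('pics/g1.png')
U=place(UNIT,c,a-np.pi/2)
overlay(I,'scene',U,265,185,60,65,7,'pics/i0.png');overlay(J,'top',U,235,205,65,65,7,'pics/i1.png')
a_=cv2.imread('pics/i0.png');b=cv2.imread('pics/i1.png');cv2.imwrite('pics/i.png',np.hstack([a_[:455,:390],b[:455,:400]]))
```

```text
[[ 0.46354393  0.01401248  0.012     ]
 [ 0.38613919 -0.0053032   0.012     ]] 0.07977837699277288 [0.42484156 0.00435464 0.012     ] 0.24454681791711394
[[0.46163402 0.01180668 0.012     ]]
```

View pics/i.png

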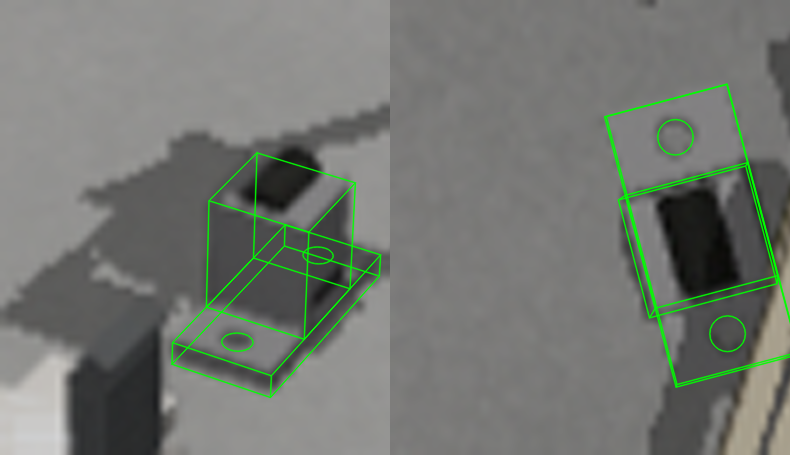

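Level and located: the top camera agrees with the earlier TCP along the closing axis. I'll regrasp at the right height.

Run:
```python
from h import *
plan((.4248,.0042,.044),.2445)
```

```text
t 9.2 p [ 0.4506 -0.0984  0.1741] open 0.0744 F [ 0.1  0.1 -0.5] q [-0.33 -0.22  1.93 -0.    1.44 -0.57]
axes x [ 0.241 -0.971  0.001] y [ 0.001 -0.001 -1.   ] z [0.971 0.241 0.   ]
yaw 3.1404 (deg 179.9) -> q6 by  3.14
yaw -0.0012 (deg -0.1) -> q6 by  -0.001
shift [-0.1059  0.13   -0.0004] dist 0.168
```

Request:
carry_out(increments=[{"linear": [-0.05,0.0,0],"yaw": 0},{"linear": [-0.095,0.02,0],"yaw": 0},{"linear": [-0.1059,0.05,0],"yaw": 0},{"linear": [-0.1059,0.09,0],"yaw": 0},{"linear": [-0.1059,0.126,0],"yaw": 0}])

```text
t: 9.82
tool_pos: [0.4245, 0.0051, 0.0465]
orientation: [-1.315, 1.027, -1.028]
force: [0.3, -1.3, 0.1]
opening: 0.0741
```

Run:
```python
from h import *
plan((.4248,.0042,.044),.2445)
```

```text
t 9.82 p [0.4245 0.0051 0.0465] open 0.0741 F [ 0.3 -1.3  0.1] q [-0.11 -0.19  2.14 -0.    1.19 -0.35]
axes x [ 0.242 -0.97   0.001] y [ 0.    -0.001 -1.   ] z [ 0.97   0.242 -0.   ]
yaw 3.1413 (deg 180.0) -> q6 by  3.141
yaw -0.0003 (deg -0.0) -> q6 by  -0.0
shift [0.001  0.0025 0.0001] dist 0.003
```

Request:
carry_out(increments=[{"linear": [0.001,0.0025,0],"yaw": 0},{"linear": [0.001,0.0025,0],"yaw": 0},{"linear": [0.001,0.0025,0],"yaw": 0},{"linear": [0.001,0.0025,0],"yaw": 0},{"linear": [0.001,0.0025,0],"yaw": 0}], gripper=0.3, newtons=30)

```text
t: 10.45
tool_pos: [0.426, 0.0039, 0.0458]
orientation: [-1.314, 1.025, -1.03]
force: [-1.8, 0.4, 7.0]
opening: 0.0455
```

Request:
carry_out(increments=[{"linear": [0,0,0],"yaw": 0},{"linear": [0,-0.03,0],"yaw": 0},{"linear": [0,-0.08,0],"yaw": 0},{"linear": [0,-0.11,0],"yaw": 0},{"linear": [0,-0.11,0],"yaw": 0}])

```text
t: 11.08
tool_pos: [0.4277, 0.0039, 0.1584]
orientation: [-1.311, 1.021, -1.033]
force: [0.8, -0.0, -3.2]
opening: 0.0457
```

Run:
```python
from h import *
# target: 8 mm back along clamp -x from seat
cx=np.array([np.cos(1.813),np.sin(1.813)]); t=np.array([.586,.0118])-.010*cx; print(t)
plan((*t,.16),.242)
s,p,R=pose();I=robot.read_camera("scene")
yaw=np.arctan2(R[1,2],R[0,2])
overlay(I,'scene',place(UNIT,p[:2],yaw-np.pi/2,p[2]-.044),260,130,80,85,7,'pics/j.png')
```

```text
[0.58839843 0.00209188]
t 11.07 p [0.4277 0.0039 0.1584] open 0.0457 F [ 0.8 -0.  -3.2] q [-0.11 -0.32  2.04 -0.    1.42 -0.35]
axes x [ 0.242 -0.97   0.003] y [ 0.008 -0.001 -1.   ] z [0.97  0.242 0.008]
yaw 0.0021 (deg 0.1) -> q6 by  0.002
yaw -3.1395 (deg -179.9) -> q6 by  -3.14
shift [ 0.0405 -0.0003  0.1555] dist 0.161
```

View pics/j.png

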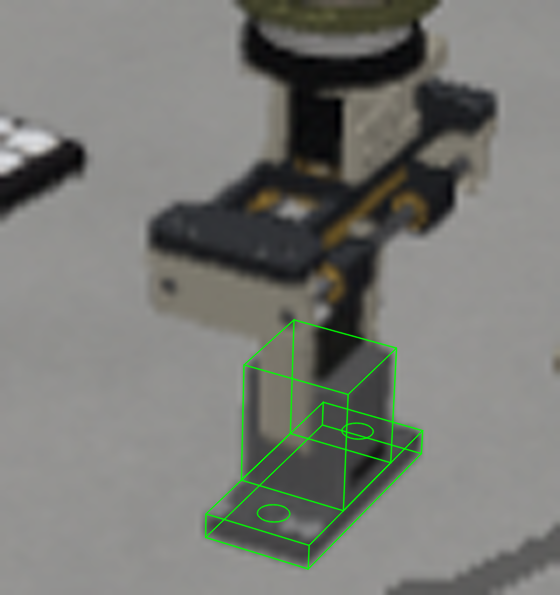

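Level in the grip. This time I'll come down about 10 mm behind the stop and slide forward only once the foot is below the stop's top.

Request:
carry_out(increments=[{"linear": [0.015,0,0.045],"yaw": 0},{"linear": [0.03,0,0.095],"yaw": 0},{"linear": [0.04,0,0.14],"yaw": 0},{"linear": [0.0405,0,0.154],"yaw": 0},{"linear": [0.0405,0,0.154],"yaw": 0}])

```text
t: 11.75
tool_pos: [0.5845, 0.0021, 0.1534]
orientation: [-1.315, 1.027, -1.028]
force: [-0.7, 0.2, -3.1]
opening: 0.0457
```

Run:
```python
from h import *
plan((.5884,.0021,.09),.242)
```

```text
t 11.75 p [0.5845 0.0021 0.1534] open 0.0457 F [-0.7  0.2 -3.1] q [-0.08  0.13  1.62 -0.    1.39 -0.33]
axes x [ 0.242 -0.97   0.001] y [-0.    -0.001 -1.   ] z [ 0.97   0.242 -0.   ]
yaw 0.0022 (deg 0.1) -> q6 by  0.002
yaw -3.1394 (deg -179.9) -> q6 by  -3.139
shift [0.0009 0.0634 0.0038] dist 0.064
```

Request:
carry_out(increments=[{"linear": [0.001,0.02,0.0038],"yaw": 0.002},{"linear": [0.001,0.04,0.0038],"yaw": 0.002},{"linear": [0.001,0.055,0.0038],"yaw": 0.002},{"linear": [0.001,0.063,0.0038],"yaw": 0.002},{"linear": [0.001,0.063,0.0038],"yaw": 0.002}])

```text
t: 12.38
tool_pos: [0.5879, 0.0021, 0.0897]
orientation: [-1.315, 1.03, -1.029]
force: [0.7, -0.2, -2.5]
opening: 0.0456
```

Run:
```python
from h import *
plan((.586,.0113,.088),.242)
s,p,R=pose();I=robot.read_camera("scene")
yaw=np.arctan2(R[1,2],R[0,2])
overlay(cv2.convertScaleAbs(I,alpha=1.6,beta=-40),'scene',place(UNIT,p[:2],yaw-np.pi/2,p[2]-.044),230,180,85,85,7,'pics/k.png')
crop(cv2.convertScaleAbs(I,alpha=1.6,beta=-40),230,180,85,85,7,'pics/k2.png')
```

```text
t 12.38 p [0.5879 0.0021 0.0897] open 0.0456 F [ 0.7 -0.2 -2.5] q [-0.08  0.2   1.66 -0.    1.28 -0.33]
axes x [ 0.24  -0.971  0.   ] y [-0.001 -0.001 -1.   ] z [ 0.971  0.24  -0.001]
yaw 0.0002 (deg 0.0) -> q6 by  0.0
yaw -3.1414 (deg -180.0) -> q6 by  -3.141
shift [-0.0094  0.0017  0.0004] dist 0.01
```

View pics/k.png

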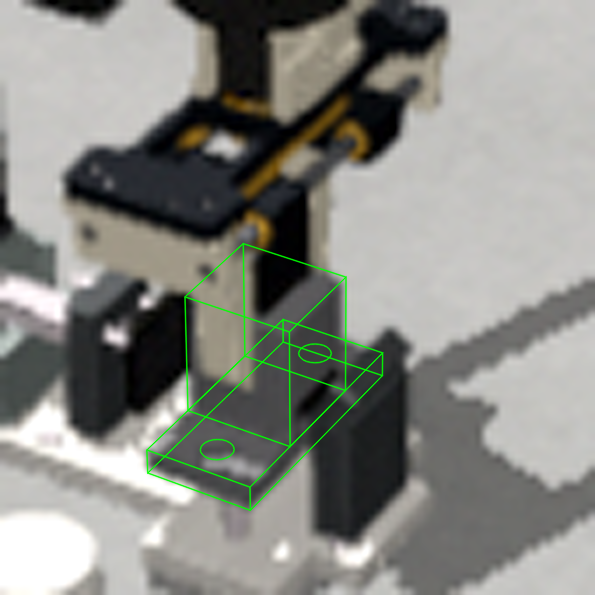

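View pics/k2.png

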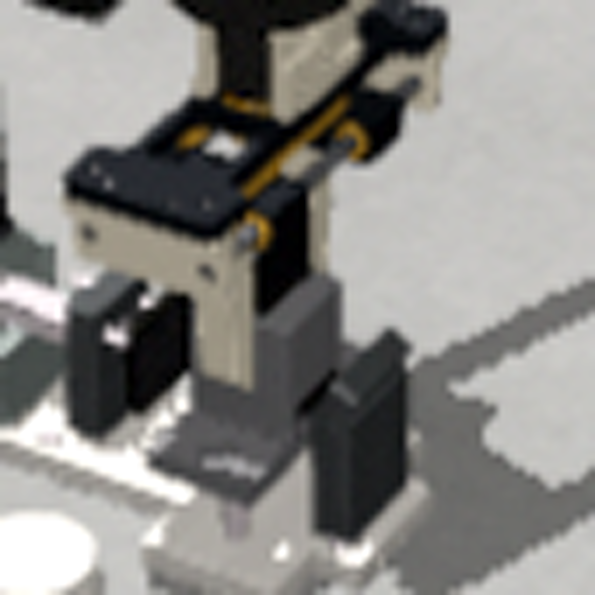

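Request:
carry_out(increments=[{"linear": [-0.004,0.001,0.0004],"yaw": 0},{"linear": [-0.008,0.001,0.0004],"yaw": 0},{"linear": [-0.009,0.001,0.0004],"yaw": 0},{"linear": [-0.009,0.001,0.0004],"yaw": 0}])

```text
t: 12.92
tool_pos: [0.5868, 0.011, 0.0898]
orientation: [-1.315, 1.028, -1.029]
force: [0.3, -0.3, -3.2]
opening: 0.0459
```

Request:
carry_out(increments=[{"linear": [-0.001,0,0],"yaw": 0},{"linear": [-0.0015,0,0],"yaw": 0},{"linear": [-0.0015,0,0],"yaw": 0}])

```text
t: 13.3
tool_pos: [0.5865, 0.0124, 0.0897]
orientation: [-1.315, 1.028, -1.029]
force: [0.1, -0.1, -2.6]
opening: 0.0457
```

Request:
carry_out(increments=[{"linear": [-0.001,0,0],"yaw": 0},{"linear": [-0.001,0,0],"yaw": 0}])

```text
t: 13.55
tool_pos: [0.5862, 0.0133, 0.0898]
orientation: [-1.315, 1.028, -1.03]
force: [1.3, -0.0, -3.0]
opening: 0.0459
```

Run:
```python
from h import *
plan((.586,.0113,.088),.242)
```

```text
t 13.55 p [0.5862 0.0133 0.0898] open 0.0459 F [ 1.3 -0.  -3. ] q [-0.06  0.2   1.67 -0.    1.27 -0.31]
axes x [ 0.24  -0.971  0.001] y [ 0.    -0.001 -1.   ] z [0.971 0.24  0.   ]
yaw 0.0005 (deg 0.0) -> q6 by  0.0
yaw -3.1411 (deg -180.0) -> q6 by  -3.141
shift [ 0.0019  0.0018 -0.0007] dist 0.003
```

Request:
carry_out(increments=[{"linear": [-0.001,0,0],"yaw": 0},{"linear": [-0.001,0,0],"yaw": 0}])

```text
t: 13.8
tool_pos: [0.5862, 0.0135, 0.0898]
orientation: [-1.315, 1.028, -1.031]
force: [1.3, -4.3, -4.3]
opening: 0.0459
```

Request:
carry_out(increments=[{"linear": [-0.001,0,0],"yaw": 0},{"linear": [-0.001,0,0],"yaw": 0}])

```text
t: 14.05
tool_pos: [0.5861, 0.0136, 0.0899]
orientation: [-1.316, 1.027, -1.032]
force: [1.2, -5.2, -3.6]
opening: 0.0459
```

Request:
carry_out(increments=[{"linear": [-0.001,0,0],"yaw": 0},{"linear": [-0.001,0,0],"yaw": 0}])

```text
t: 14.3
tool_pos: [0.5861, 0.0136, 0.0899]
orientation: [-1.317, 1.026, -1.034]
force: [1.0, -5.6, -3.8]
opening: 0.0456
```

Stop contact came at TCP y ≈ 0.0134, so the centred position is y ≈ 0.0114. That agrees with the camera seat to 0.5 mm.

Run:
```python
from h import *
plan((.586,.0113,.059),.242)
```

```text
t 14.3 p [0.5861 0.0136 0.0899] open 0.0456 F [ 1.  -5.6 -3.8] q [-0.06  0.2   1.67 -0.01  1.27 -0.3 ]
axes x [ 0.239 -0.971  0.005] y [ 0.002 -0.005 -1.   ] z [0.971 0.239 0.001]
yaw 3.1411 (deg 180.0) -> q6 by  3.141
yaw -0.0005 (deg -0.0) -> q6 by  -0.0
shift [ 0.002   0.0309 -0.0007] dist 0.031
```

Request:
carry_out(increments=[{"linear": [0.0022,0,-0.0007],"yaw": 0},{"linear": [0.0022,0,-0.0007],"yaw": 0},{"linear": [0.0022,0.005,-0.0007],"yaw": 0},{"linear": [0.0021,0.01,-0.0007],"yaw": 0},{"linear": [0.0021,0.015,-0.0007],"yaw": 0}])

```text
t: 14.92
tool_pos: [0.5858, 0.0115, 0.0743]
orientation: [-1.317, 1.027, -1.033]
force: [-0.8, -0.4, -3.2]
opening: 0.046
```

Run:
```python
from h import *
plan((.586,.0113,.059),.242)
I=robot.read_camera("scene")
crop(cv2.convertScaleAbs(I,alpha=1.6,beta=-40),230,180,85,85,7,'pics/l.png')
```

```text
t 14.93 p [0.5858 0.0115 0.0743] open 0.046 F [-0.8 -0.4 -3.2] q [-0.06  0.21  1.68 -0.    1.24 -0.31]
axes x [ 0.239 -0.971  0.005] y [ 0.001 -0.005 -1.   ] z [0.971 0.239 0.   ]
yaw 3.1412 (deg 180.0) -> q6 by  3.141
yaw -0.0003 (deg -0.0) -> q6 by  -0.0
shift [0.0002 0.0153 0.0002] dist 0.015
```

View pics/l.png

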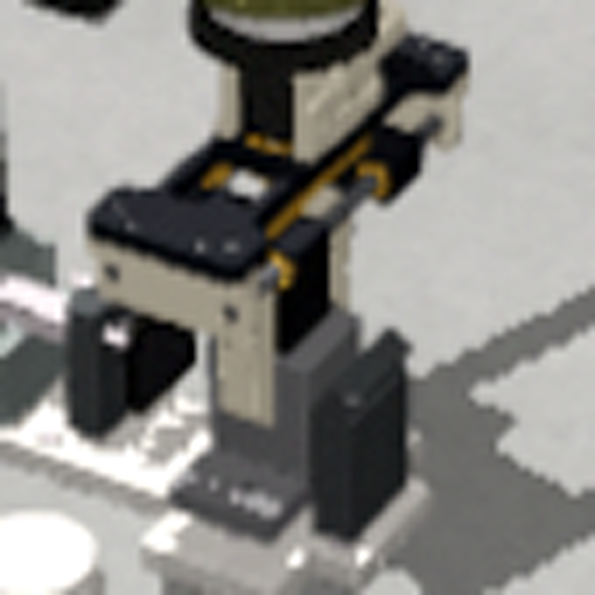

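With the foot bottom at about 30 mm and no contact force, the pegs are entering the holes. I'll continue down.

Request:
carry_out(increments=[{"linear": [0.0002,0.005,0.0],"yaw": 0},{"linear": [0.0001,0.009,0.0],"yaw": 0},{"linear": [0.0001,0.0125,0.0],"yaw": 0},{"linear": [0.0001,0.0145,0.0],"yaw": 0}])

```text
t: 15.48
tool_pos: [0.5851, 0.0112, 0.0607]
orientation: [-1.318, 1.028, -1.032]
force: [-17.1, -0.4, 25.6]
opening: 0.0458
```

Request:
carry_out(increments=[{"linear": [0,0.001,0.0],"yaw": 0},{"linear": [0,0.002,0.0],"yaw": 0},{"linear": [0,0.002,0.0],"yaw": 0}])

```text
t: 15.85
tool_pos: [0.5853, 0.0111, 0.0607]
orientation: [-1.318, 1.027, -1.032]
force: [-11.3, -0.6, 16.1]
opening: 0.0457
```

It stopped at TCP 0.0607, and the grasp was made at 0.0458 on the table, so the foot is at 15 mm, on the base. Releasing.

Request:
carry_out(increments=[{"linear": [0,0,0],"yaw": 0},{"linear": [0,0,0],"yaw": 0},{"linear": [0,-0.001,0],"yaw": 0},{"linear": [0,-0.001,0],"yaw": 0}], gripper=0.8)

```text
t: 16.35
tool_pos: [0.5854, 0.0111, 0.0617]
orientation: [-1.318, 1.027, -1.032]
force: [-0.2, 1.2, 1.1]
opening: 0.0738
```

Request:
carry_out(increments=[{"linear": [0,-0.03,0],"yaw": 0},{"linear": [0,-0.08,0],"yaw": 0},{"linear": [0,-0.14,0],"yaw": 0},{"linear": [0.05,-0.155,0],"yaw": 0.15},{"linear": [0.1,-0.16,0.005],"yaw": 0.3}], gripper=1)

```text
t: 16.98
tool_pos: [0.6156, -0.0847, 0.2249]
orientation: [-1.181, 1.248, -1.26]
force: [1.1, -0.9, 0.3]
opening: 0.0928
```

Run:
```python
from h import *
c=np.array([np.cos(1.813),np.sin(1.813)]);sq=np.array([.586,.0118])-.185*c;print(sq)
plan((*sq,.2),1.813)
I=robot.read_camera("scene");J=robot.read_camera("top")
cv2.imwrite('pics/m0.png',I);cv2.imwrite('pics/m1.png',J)
U=place(UNIT,(.586,.0118),.242-np.pi/2,.015)
B=cv2.convertScaleAbs(I,alpha=1.6,beta=-40)
overlay(B,'scene',U,230,180,85,85,7,'pics/n.png');crop(B,230,180,85,85,7,'pics/n2.png')
overlay(J,'top',U,245,150,65,60,8,'pics/n3.png')
```

```text
[ 0.63037087 -0.16780018]
t 16.98 p [ 0.6156 -0.0847  0.2249] open 0.0928 F [ 1.1 -0.9  0.3] q [-0.22  0.18  1.43 -0.    1.52 -0.15]
axes x [-0.061 -0.998  0.006] y [ 0.004 -0.006 -1.   ] z [ 0.998 -0.061  0.004]
yaw 1.2674 (deg 72.6) -> q6 by  1.267
yaw -1.8742 (deg -107.4) -> q6 by  -1.874
shift [0.0819 0.0254 0.0197] dist 0.088
```

View pics/n.png

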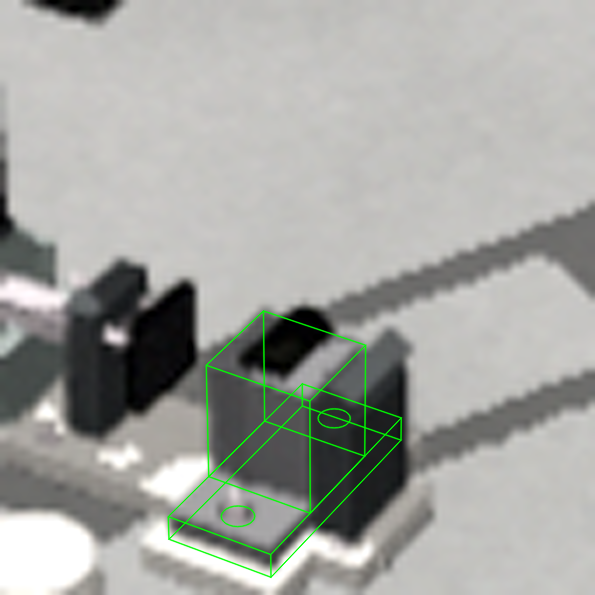

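View pics/n2.png

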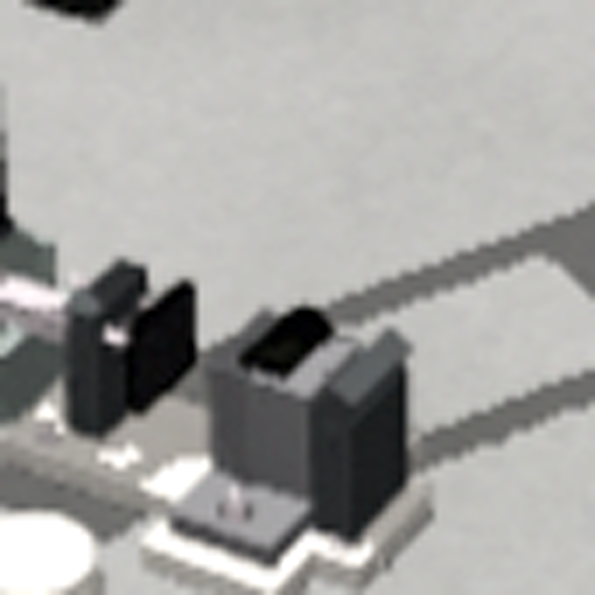

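View pics/n3.png

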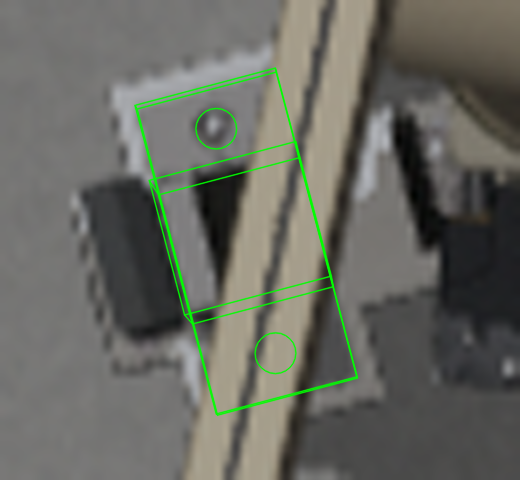

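Run:
```python
from h import *
I=cv2.imread('pics/m0.png');A=cv2.imread('pics/scene0.png')
C=circ(0,.04,.037,.003)+circ(0,.04,.015,.005)+circ(0,-.04,.037,.003)+circ(0,-.04,.015,.005)
S=place(C,(.586,.0118),1.813)+place(UNIT[:12]+circ(0,.04,.012,.007),(.586,.0118),.242-np.pi/2,.015)
overlay(I,'scene',S,248,220,38,50,10,'pics/p0.png');crop(I,248,220,38,50,10,'pics/p1.png')
cv2.imwrite('pics/p.png',np.hstack([cv2.imread('pics/p0.png'),cv2.imread('pics/p1.png')]))
```

```text
(no output)
```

View pics/p.png

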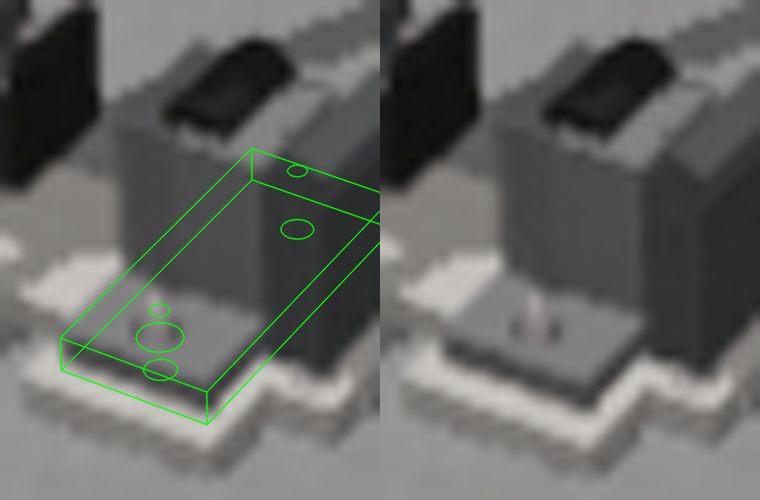

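Run:
```python
from h import *
A=cv2.cvtColor(cv2.imread('pics/scene0.png'),6).astype(np.float32);B=cv2.cvtColor(cv2.imread('pics/m0.png'),6).astype(np.float32)
for nm,(x,y,w,h) in dict(corner=(255,252,30,16),grips=(200,183,45,35),tape=(285,285,50,45),orange=(333,230,40,40),roll=(195,248,34,34)).items():
    t=A[y:y+h,x:x+w]; s=B[y-5:y+h+5,x-5:x+w+5]; m=cv2.matchTemplate(s,t,cv2.TM_CCOEFF_NORMED); _,v,_,l=cv2.minMaxLoc(m); print(nm,round(v,3),l[0]-5,l[1]-5)
    print(cv2.phaseCorrelate(t.copy(),B[y:y+h,x:x+w].copy()))
```

```text
corner 0.508 0 0
((0.5224696805217501, -0.609494665198703), 0.2116072565317154)
grips 0.996 0 0
((0.5481740805605959, 0.08116903432124545), 0.9486603536723572)
tape 1.0 0 0
((-0.025341029739298193, 0.4851103686828644), 0.9977874120341407)
orange 0.998 0 0
((-0.010370380875833973, -0.013242715623789536), 0.9914652964472771)
roll 0.995 0 0
((0.09973127182115249, -0.21061356962162492), 0.9343817372013021)
```

The seating is confirmed: the peg stands about 10 mm above the foot and the foot lies on the base. No bystander moved. Next, the grips.

Request:
carry_out(increments=[{"linear": [0.03,0,0.006],"yaw": 0.16},{"linear": [0.06,0,0.012],"yaw": 0.33},{"linear": [0.0819,0,0.0197],"yaw": 0.5},{"linear": [0.0819,0,0.0197],"yaw": 0.67},{"linear": [0.0819,0,0.0197],"yaw": 0.84}], newtons=11)

```text
t: 17.7
tool_pos: [0.6294, -0.1712, 0.223]
orientation: [-0.632, 1.835, -1.848]
force: [-0.7, -0.0, 0.2]
opening: 0.0933
```

Request:
carry_out(increments=[{"linear": [0,0,0],"yaw": 0.16},{"linear": [0,0,0],"yaw": 0.33},{"linear": [0,0,0],"yaw": 0.43},{"linear": [0,0,0],"yaw": 0.43}])

```text
t: 18.2
tool_pos: [0.6293, -0.1706, 0.2224]
orientation: [-0.245, 2.092, -2.105]
force: [-0.5, -0.0, 0.0]
opening: 0.0928
```

Run:
```python
from h import *
plan((.6304,-.1678,.124),1.813)
```

```text
t 18.2 p [ 0.6293 -0.1706  0.2224] open 0.0928 F [-0.5 -0.   0. ] q [-0.34  0.27  1.34 -0.01  1.53  1.  ]
axes x [-0.973 -0.23   0.001] y [ 0.    -0.006 -1.   ] z [ 0.23  -0.973  0.006]
yaw -0.0102 (deg -0.6) -> q6 by  -0.01
shift [-0.0019  0.0984 -0.003 ] dist 0.098
```

Request:
carry_out(increments=[{"linear": [-0.0019,0,-0.003],"yaw": -0.01},{"linear": [-0.0019,0.03,-0.003],"yaw": -0.01},{"linear": [-0.0019,0.06,-0.003],"yaw": -0.01},{"linear": [-0.0019,0.09,-0.003],"yaw": -0.01},{"linear": [-0.0019,0.0984,-0.003],"yaw": -0.01}])

```text
t: 18.82
tool_pos: [0.6288, -0.1669, 0.1212]
orientation: [-0.262, 2.09, -2.098]
force: [-0.3, 0.6, 0.0]
opening: 0.0931
```

Run:
```python
from h import *
plan((.6304,-.1678,.124),1.813)
I=robot.read_camera("scene");J=robot.read_camera("top")
cv2.imwrite('pics/q0.png',I)
crop(cv2.convertScaleAbs(I,alpha=1.6,beta=-40),185,150,110,100,6,'pics/q1.png');crop(J,250,110,140,110,5,'pics/q2.png')
```

```text
t 18.82 p [ 0.6288 -0.1669  0.1212] open 0.0931 F [-0.3  0.6  0. ] q [-0.34  0.34  1.45 -0.01  1.36  0.99]
axes x [-0.97  -0.242  0.005] y [-0.004 -0.004 -1.   ] z [ 0.242 -0.97   0.003]
yaw 0.002 (deg 0.1) -> q6 by  0.002
yaw -3.1396 (deg -179.9) -> q6 by  -3.14
shift [-0.0013 -0.0028  0.0013] dist 0.003
```

View pics/q1.png

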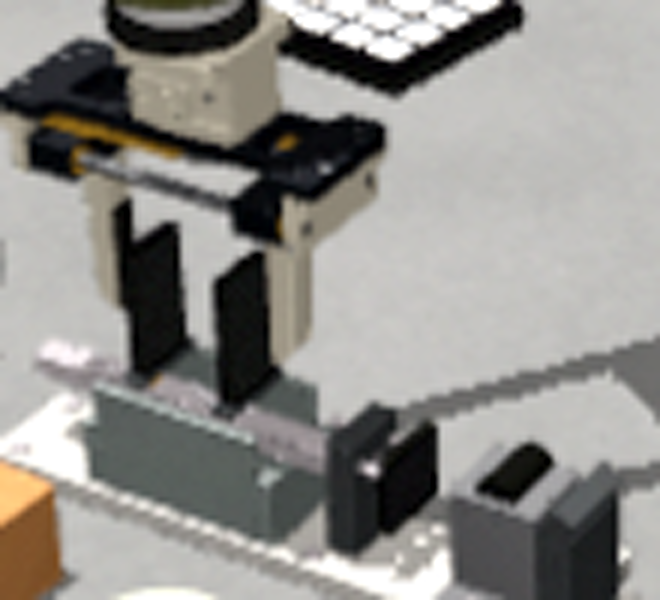

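View pics/q2.png

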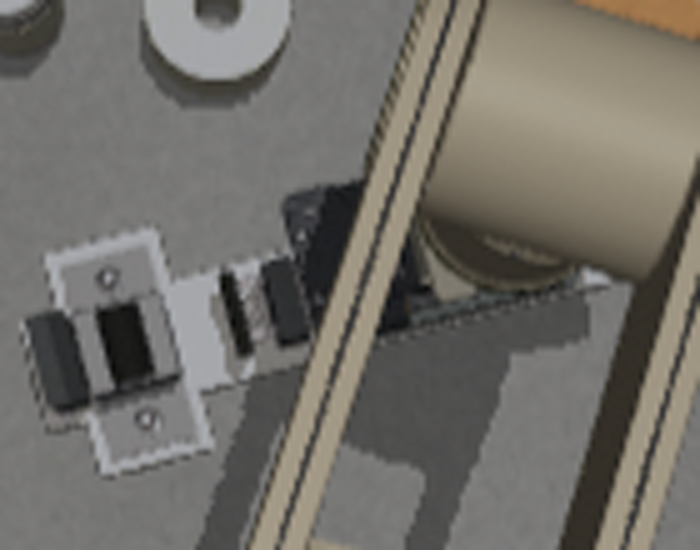

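The fingers straddle both grips with even clearance. First squeeze at 11 N, a force that cannot crush the unit.

Request:
carry_out(increments=[{"linear": [-0.0013,-0.0028,0.0013],"yaw": 0.002},{"linear": [-0.0013,-0.0028,0.0013],"yaw": 0.002},{"linear": [-0.0013,-0.0028,0.0013],"yaw": 0.002},{"linear": [-0.0013,-0.0028,0.0013],"yaw": 0.002}], gripper=0.68, newtons=11)

```text
t: 19.42
tool_pos: [0.6318, -0.1678, 0.1267]
orientation: [-0.256, 2.089, -2.098]
force: [-0.5, 3.5, 2.0]
opening: 0.064
```

Request:
carry_out(increments=[{"linear": [0,0,0],"yaw": 0},{"linear": [0,0,0],"yaw": 0}])

```text
t: 19.68
tool_pos: [0.6318, -0.1678, 0.1267]
orientation: [-0.256, 2.089, -2.098]
force: [-0.1, 1.8, 1.8]
opening: 0.0631
```

Run:
```python
from h import *
plan((.6304,-.1678,.124),1.813)
```

```text
t 19.68 p [ 0.6318 -0.1678  0.1267] open 0.0631 F [-0.1  1.8  1.8] q [-0.34  0.34  1.44 -0.    1.37  0.99]
axes x [-0.971 -0.239  0.002] y [-0.001 -0.005 -1.   ] z [ 0.239 -0.971  0.004]
yaw -0.0006 (deg -0.0) -> q6 by  -0.001
shift [ 0.0013  0.0027 -0.0003] dist 0.003
```

Request:
carry_out(increments=[{"linear": [0,0,0],"yaw": 0},{"linear": [0,0,0],"yaw": 0},{"linear": [0,0,0],"yaw": 0},{"linear": [0,0,0],"yaw": 0},{"linear": [0,0,0],"yaw": 0}], gripper=0.4)

```text
t: 20.3
tool_pos: [0.6318, -0.1677, 0.1267]
orientation: [-0.256, 2.089, -2.098]
force: [-0.8, 1.6, 1.4]
opening: 0.0377
```

```bash
cat > look.py <<'E'
import sys
from h import *
n=sys.argv[1]
s,p,R=pose(); print(round(s['t'],2),p.round(4),'open',round(s['opening'],4),'F',np.round(s['force'],1),'x',(R[:,2]@s['force']).round(1))
J=robot.read_camera("top");I=robot.read_camera("scene")
cv2.imwrite(f'pics/{n}_T.png',J);cv2.imwrite(f'pics/{n}_S.png',I)
a=cv2.resize(cv2.convertScaleAbs(J,alpha=1.5,beta=-10)[148:203,250:318],None,fx=8,fy=8,interpolation=cv2.INTER_CUBIC)
cv2.imwrite(f'pics/{n}.png',a)
E
python3 look.py r1
```

```text
20.3 [ 0.6318 -0.1677  0.1267] open 0.0377 F [-0.8  1.6  1.4] x -1.7
```

View pics/r1.png

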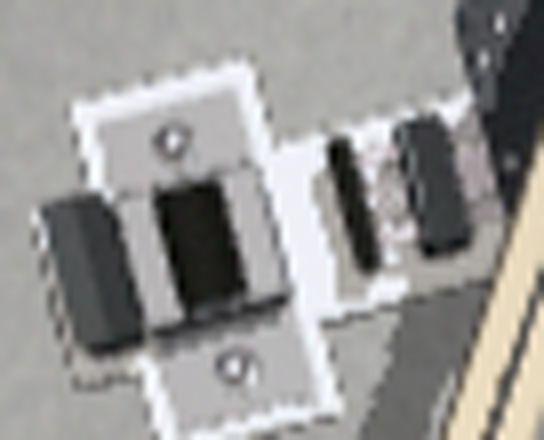

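```bash
cat > prof.py <<'E'
import sys
from h import *
def prof(n):
    g=cv2.cvtColor(cv2.imread(n),6).astype(np.float32)
    xs=np.arange(-.13,-.015,.002); ys=np.linspace(-.016,.016,9); o=[]
    for x in xs:
        uv=proj('top',T((.586,.0118),1.813,[[x,y,.087] for y in ys])).astype(np.float32)
        o.append(cv2.remap(g,uv[:,0].copy(),uv[:,1].copy(),cv2.INTER_LINEAR).mean())
    return xs,np.array(o)
for n in sys.argv[1:]:
    x,o=prof(n);print(n);print(' '.join(f'{int(round(a*1000))}:{int(b)}' for a,b in zip(x,o)))
E
python3 prof.py pics/top0.png pics/r1_T.png
```

```text
pics/top0.png
-130:143 -128:141 -126:140 -124:136 -122:116 -120:113 -118:130 -116:142 -114:152 -112:151 -110:153 -108:149 -106:149 -104:151 -102:153 -100:150 -98:145 -96:111 -94:88 -92:82 -90:81 -88:81 -86:81 -84:82 -82:74 -80:54 -78:79 -76:118 -74:125 -72:124 -70:128 -68:132 -66:110 -64:64 -62:33 -60:27 -58:29 -56:66 -54:116 -52:125 -50:133 -48:154 -46:165 -44:167 -42:167 -40:167 -38:167 -36:167 -34:167 -32:167 -30:167 -28:167 -26:167 -24:167 -22:167 -20:167 -18:167 -16:167
pics/r1_T.png
-130:139 -128:132 -126:135 -124:123 -122:115 -120:114 -118:106 -116:100 -114:90 -112:79 -110:70 -108:59 -106:53 -104:43 -102:37 -100:56 -98:94 -96:103 -94:106 -92:108 -90:103 -88:75 -86:53 -84:47 -82:46 -80:47 -78:47 -76:53 -74:64 -72:54 -70:83 -68:117 -66:123 -64:125 -62:133 -60:135 -58:111 -56:63 -54:33 -52:28 -50:31 -48:66 -46:113 -44:124 -42:132 -40:155 -38:166 -36:166 -34:166 -32:167 -30:167 -28:164 -26:132 -24:107 -22:123 -20:128 -18:128 -16:128
```

The jaw advanced 8.0 mm on the first squeeze, with the pad edge moving from −55.6 to −47.6 mm and about 21 mm still to the unit. I'll release and pump again.

Request:
carry_out(increments=[{"linear": [0,0,0],"yaw": 0},{"linear": [0,0,0],"yaw": 0},{"linear": [0,0,0],"yaw": 0},{"linear": [0,0,0],"yaw": 0},{"linear": [0,0,0],"yaw": 0}], gripper=0.76)

```text
t: 21.02
tool_pos: [0.6316, -0.168, 0.1265]
orientation: [-0.256, 2.089, -2.099]
force: [0.2, -0.7, 0.3]
opening: 0.0702
```

Request:
carry_out(increments=[{"linear": [0,0,0],"yaw": 0},{"linear": [0,0,0],"yaw": 0},{"linear": [0,0,0],"yaw": 0},{"linear": [0,0,0],"yaw": 0},{"linear": [0,0,0],"yaw": 0}], gripper=0.4)

```text
t: 21.65
tool_pos: [0.6315, -0.1678, 0.1264]
orientation: [-0.256, 2.089, -2.099]
force: [-2.0, 1.6, 1.3]
opening: 0.0378
```

Request:
carry_out(increments=[{"linear": [0,0,0],"yaw": 0},{"linear": [0,0,0],"yaw": 0}])

```text
t: 21.9
tool_pos: [0.6315, -0.1678, 0.1264]
orientation: [-0.256, 2.089, -2.099]
force: [-1.5, 1.6, 1.1]
opening: 0.0379
```

```bash
python3 look.py r2; python3 prof.py pics/r2_T.png
```

```text
21.9 [ 0.6315 -0.1678  0.1264] open 0.0379 F [-1.5  1.6  1.1] x -1.9
pics/r2_T.png
-130:137 -128:131 -126:134 -124:124 -122:115 -120:114 -118:106 -116:99 -114:89 -112:77 -110:68 -108:57 -106:52 -104:42 -102:37 -100:58 -98:100 -96:109 -94:109 -92:109 -90:107 -88:107 -86:109 -84:109 -82:110 -80:109 -78:98 -76:78 -74:75 -72:80 -70:81 -68:81 -66:81 -64:81 -62:74 -60:56 -58:89 -56:122 -54:126 -52:128 -50:135 -48:134 -46:117 -44:66 -42:35 -40:28 -38:35 -36:81 -34:118 -32:128 -30:135 -28:154 -26:131 -24:107 -22:123 -20:127 -18:128 -16:128
```

View pics/r2.png

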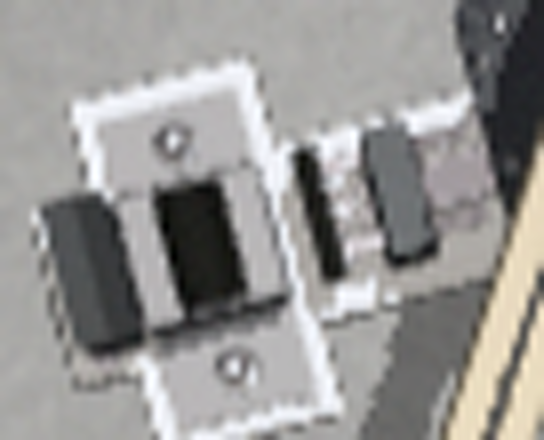

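Request:
carry_out(increments=[{"linear": [0,0,0],"yaw": 0},{"linear": [0,0,0],"yaw": 0},{"linear": [0,0,0],"yaw": 0},{"linear": [0,0,0],"yaw": 0},{"linear": [0,0,0],"yaw": 0}], gripper=0.76)

```text
t: 22.62
tool_pos: [0.6316, -0.1681, 0.1265]
orientation: [-0.256, 2.089, -2.099]
force: [0.1, -0.1, -0.3]
opening: 0.0708
```

Request:
carry_out(increments=[{"linear": [0,0,0],"yaw": 0},{"linear": [0,0,0],"yaw": 0},{"linear": [0,0,0],"yaw": 0},{"linear": [0,0,0],"yaw": 0},{"linear": [0,0,0],"yaw": 0}], gripper=0.4)

```text
t: 23.25
tool_pos: [0.6316, -0.1678, 0.1266]
orientation: [-0.256, 2.089, -2.099]
force: [-2.3, 3.6, 1.4]
opening: 0.0379
```

Request:
carry_out(increments=[{"linear": [0,0,0],"yaw": 0},{"linear": [0,0,0],"yaw": 0}])

```text
t: 23.5
tool_pos: [0.6316, -0.1678, 0.1265]
orientation: [-0.256, 2.089, -2.099]
force: [-1.2, 2.4, 1.8]
opening: 0.0377
```

```bash
python3 look.py r3; python3 prof.py pics/r3_T.png
```

```text
23.5 [ 0.6316 -0.1678  0.1265] open 0.0377 F [-1.2  2.4  1.8] x -2.6
pics/r3_T.png
-130:137 -128:131 -126:134 -124:124 -122:114 -120:114 -118:106 -116:100 -114:89 -112:77 -110:68 -108:59 -106:52 -104:41 -102:37 -100:58 -98:100 -96:110 -94:116 -92:121 -90:121 -88:122 -86:124 -84:121 -82:113 -80:109 -78:106 -76:108 -74:113 -72:130 -70:144 -68:146 -66:140 -64:106 -62:84 -60:82 -58:81 -56:81 -54:81 -52:81 -50:74 -48:63 -46:94 -44:122 -42:125 -40:133 -38:135 -36:134 -34:110 -32:59 -30:31 -28:27 -26:35 -24:79 -22:121 -20:128 -18:128 -16:128
```

View pics/r3.png

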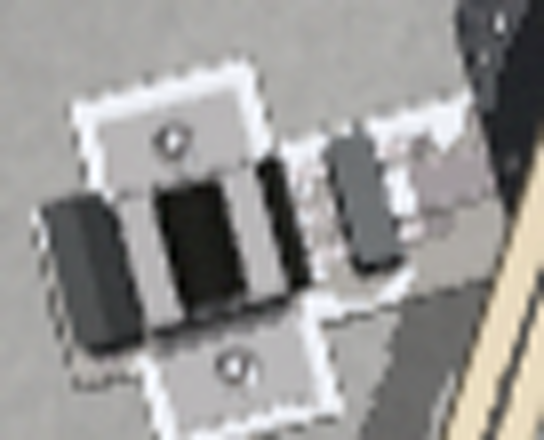

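The pad now just reaches the unit (face at −24.2 mm, air gap still about 15 mm). I'll re-open once, then squeeze with rising force and watch the opening.

Request:
carry_out(increments=[{"linear": [0,0,0],"yaw": 0},{"linear": [0,0,0],"yaw": 0},{"linear": [0,0,0],"yaw": 0},{"linear": [0,0,0],"yaw": 0},{"linear": [0,0,0],"yaw": 0}], gripper=0.76)

```text
t: 24.22
tool_pos: [0.6317, -0.1682, 0.1266]
orientation: [-0.256, 2.089, -2.099]
force: [-0.0, -0.3, -0.5]
opening: 0.0707
```

Request:
carry_out(increments=[{"linear": [0,0,0],"yaw": 0},{"linear": [0,0,0],"yaw": 0},{"linear": [0,0,0],"yaw": 0},{"linear": [0,0,0],"yaw": 0},{"linear": [0,0,0],"yaw": 0}], gripper=0.4, newtons=7)

```text
t: 24.85
tool_pos: [0.6316, -0.1678, 0.1266]
orientation: [-0.256, 2.089, -2.099]
force: [-2.4, 4.7, 1.7]
opening: 0.0531
```

Request:
carry_out(increments=[{"linear": [0,0,0],"yaw": 0},{"linear": [0,0,0],"yaw": 0},{"linear": [0,0,0],"yaw": 0},{"linear": [0,0,0],"yaw": 0}])

```text
t: 25.35
tool_pos: [0.6316, -0.1678, 0.1266]
orientation: [-0.256, 2.089, -2.099]
force: [-1.5, 4.4, 2.0]
opening: 0.0527
```

Request:
carry_out(increments=[{"linear": [0,0,0],"yaw": 0},{"linear": [0,0,0],"yaw": 0},{"linear": [0,0,0],"yaw": 0},{"linear": [0,0,0],"yaw": 0}], newtons=9)

```text
t: 25.85
tool_pos: [0.6316, -0.1678, 0.1266]
orientation: [-0.256, 2.089, -2.099]
force: [-1.6, 3.7, 1.9]
opening: 0.0478
```

```bash
python3 look.py r4; python3 prof.py pics/r4_T.png
```

```text
25.85 [ 0.6316 -0.1678  0.1266] open 0.0478 F [-1.6  3.7  1.9] x -3.9
pics/r4_T.png
-130:137 -128:131 -126:135 -124:126 -122:115 -120:114 -118:105 -116:99 -114:89 -112:77 -110:68 -108:58 -106:51 -104:40 -102:36 -100:59 -98:101 -96:110 -94:116 -92:121 -90:121 -88:122 -86:124 -84:123 -82:121 -80:113 -78:106 -76:108 -74:113 -72:130 -70:144 -68:146 -66:147 -64:150 -62:152 -60:148 -58:120 -56:91 -54:83 -52:82 -50:81 -48:81 -46:81 -44:80 -42:67 -40:81 -38:118 -36:127 -34:131 -32:109 -30:59 -28:32 -26:27 -24:35 -22:82 -20:121 -18:128 -16:128
```

View pics/r4.png

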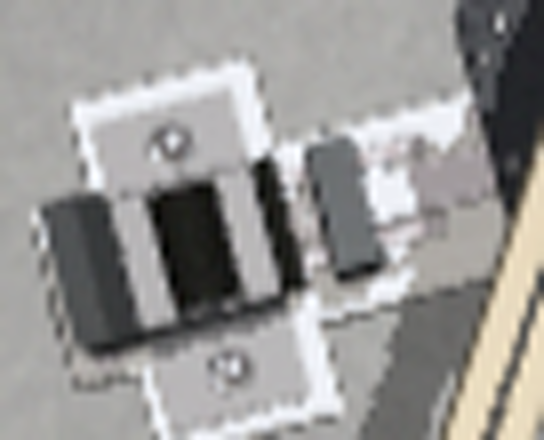

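At 9 N the pad has pushed the unit against the stop. The jaw-to-pad shortening is about 4.7 mm, and theory gives 5.0 mm. From 7 N to 9 N the jaw moved 2.45 mm against 2.5 mm expected. Now 11 N.

Request:
carry_out(increments=[{"linear": [0,0,0],"yaw": 0},{"linear": [0,0,0],"yaw": 0},{"linear": [0,0,0],"yaw": 0},{"linear": [0,0,0],"yaw": 0},{"linear": [0,0,0],"yaw": 0}], newtons=11)

```text
t: 26.58
tool_pos: [0.6316, -0.1678, 0.1266]
orientation: [-0.256, 2.089, -2.099]
force: [-2.2, 4.5, 2.5]
opening: 0.0428
```

Request:
carry_out(increments=[{"linear": [0,0,0],"yaw": 0},{"linear": [0,0,0],"yaw": 0},{"linear": [0,0,0],"yaw": 0}])

```text
t: 26.95
tool_pos: [0.6316, -0.1678, 0.1266]
orientation: [-0.256, 2.089, -2.099]
force: [-1.8, 4.7, 1.4]
opening: 0.0431
```

```bash
python3 look.py r5; python3 prof.py pics/r5_T.png; python3 -c "
from h import *
crop(cv2.convertScaleAbs(cv2.imread('pics/r5_S.png'),alpha=1.6,beta=-40),185,150,130,100,6,'pics/r5_s.png')"
```

```text
26.95 [ 0.6316 -0.1678  0.1266] open 0.0431 F [-1.8  4.7  1.4] x -5.0
pics/r5_T.png
-130:137 -128:131 -126:135 -124:125 -122:115 -120:114 -118:105 -116:99 -114:89 -112:77 -110:68 -108:59 -106:52 -104:41 -102:36 -100:58 -98:101 -96:110 -94:115 -92:120 -90:121 -88:122 -86:124 -84:123 -82:121 -80:113 -78:106 -76:107 -74:113 -72:130 -70:144 -68:145 -66:146 -64:150 -62:153 -60:151 -58:149 -56:128 -54:95 -52:84 -50:81 -48:81 -46:81 -44:81 -42:81 -40:69 -38:72 -36:115 -34:128 -32:106 -30:58 -28:31 -26:27 -24:34 -22:79 -20:121 -18:128 -16:128
```

View pics/r5.png

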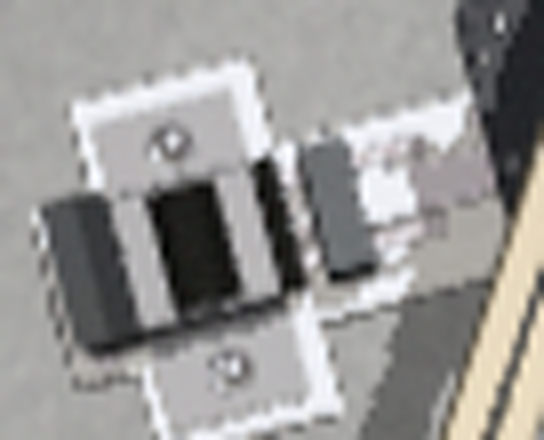

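View pics/r5_s.png

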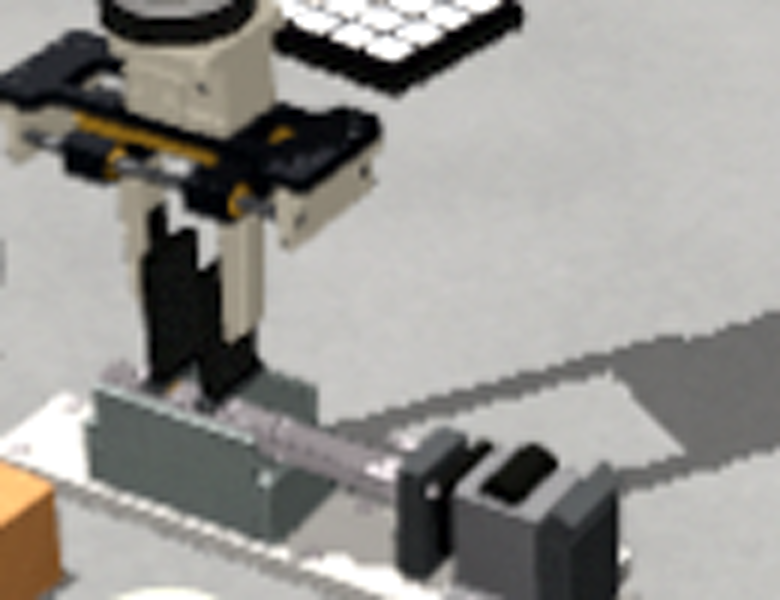

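Measured squash is about 7.2 mm (carrier +9.3 mm, pad +2.1 mm) and the opening is steady at 43 mm. The unit is upright on its pegs against the stop, so I'm handing in.

Run:
```python
from h import *
print(robot.close_job()); s=robot.read_state(); print(s['t'],s['opening'],s['force'])
```

```text
the job is handed in; nothing more can be done
None
the job is handed in; nothing more can be done
```

I seated the grey feed-roller unit on both pegs, let go of it, and pumped the grips until the pad met it. I handed in at about 27 s, still squeezing at 11 N per finger.

**Seating:** The first try failed: the foot caught on top of the fixed stop and tipped the unit in the fingers. I levelled it on bare table, gripped it again and lowered it from behind the stop. The seated height matched the foot lying on the base to within about 1 mm. The last pictures show a peg standing in each hole.

**Clamping:** After three full squeezes (8, 12 and 12 mm of jaw) the pad had just reached the unit. The last squeeze rose from 7 to 9 to 11 N.
- **Spring squash:** About 7.2 mm measured in the top picture, against 7.5 mm wanted. The opening at each force agreed with the spring's stiffness.
- **Unit position:** The pad pushed the unit about 2 mm, onto the stop, where it stands upright.
- **Grip opening:** Steady at 43 mm.

**Checks that disagreed:**
- The scene camera was off by about 1 px (2 mm or more) from the top camera near the clamp. I went by the top camera and by touching the stop.
- The two fingers push about 5 N unevenly along the clamp.

**Bystanders:** After seating, the tape roll, the label roll and the orange look-alike I compared had not moved. I did not check the other bystanders, or check any again after the squeezes.

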